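# Move the vials from the heater block to the rack in reverse order

## Task

Move the four sealed vials from the blue block heater to the teal rack, one to each pocket and in reverse order: the vial that stood nearest the robot goes into the farthest pocket, the next into the next, and the one that stood farthest goes into the nearest pocket, so that the colleague across the bench finds them in the order of the batch. Keep them upright, set them down gently rather than dropping them, and leave all four standing on the floor of their pockets.

Things in the scene. Friction and masses are not known exactly. Their poses are not given: they have to be found in the camera images.
- heater: Blue dry-block heater, fixed on the left or right, 350 x 96 mm, rim 75 mm high. Origin: on the bench under the middle of the row of four inserts. x runs along the row away from the robot (turned up to 15 degrees), y across to the left. Inserts at x = -102, -34, 34, 102 mm (-102 is nearest the robot, by the control panel), tops 90 mm above the bench.
- rack: Teal rack, fixed on the other side, 278 x 74 mm, 22 mm high, four open pockets in a row. Origin: on the bench under its middle. x along the row away from the robot (turned up to 15 degrees), y across to the left. Pocket centres at x = -102, -34, 34, 102 mm (-102 nearest the robot), 62 mm square inside, floor 6 mm above the bench, walls 6 mm thick and 16 mm above the floor.
- tall_center (a point): Tall vial: round, 32 mm across all the way up, 104 mm high. Sealed amber glass, white cap, 65 to 160 g. This point: its centre, half-way up; z up its axis. At the start it stands in the 16 mm deep bore of its insert, underside 74 mm above the bench.
- stout_center (a point): Stout vial: round, 44 mm across all the way up, 84 mm high. Sealed amber glass, white cap, 65 to 160 g. This point: its centre, half-way up; z up its axis. At the start it stands in the 16 mm deep bore of its insert, underside 74 mm above the bench.
- necked_center (a point): Necked vial: round body 40 mm across and straight up to 66 mm above its underside, then a sloping shoulder and a narrow cap 22 mm across; 96 mm high in all. Sealed amber glass, white cap, 65 to 160 g. This point: its centre, half-way up; z up its axis. At the start it stands in the 16 mm deep bore of its insert, underside 74 mm above the bench.
- square_center (a point): Square vial: square body 36 by 36 mm, 72 mm high, sides along this point's x and y, round cap 28 mm across; 88 mm high in all. Sealed amber glass, white cap, 65 to 160 g. This point: its centre, half-way up; z up its axis. At the start it stands in the 16 mm deep bore of its insert, underside 74 mm above the bench.
- insert_tall: Aluminium block 64 by 64 by 40 mm, fixed in the heater, with a round 37 mm bore 16 mm deep in which the tall vial stands at the start: it marks that vial's first place in the row. Origin: centre of its underside, 50 mm above the bench; axes as the heater's.
- insert_stout: Aluminium block 64 by 64 by 40 mm, fixed in the heater, with a round 49 mm bore 16 mm deep in which the stout vial stands at the start: it marks that vial's first place in the row. Origin: centre of its underside, 50 mm above the bench; axes as the heater's.
- insert_necked: Aluminium block 64 by 64 by 40 mm, fixed in the heater, with a round 45 mm bore 16 mm deep in which the necked vial stands at the start: it marks that vial's first place in the row. Origin: centre of its underside, 50 mm above the bench; axes as the heater's.
- insert_square: Aluminium block 64 by 64 by 40 mm, fixed in the heater, with a square 41 mm bore 16 mm deep in which the square vial stands at the start: it marks that vial's first place in the row. Origin: centre of its underside, 50 mm above the bench; axes as the heater's.
Mind the look-alikes: they are no part of the job. What is shaped like the part that bears necked_center but pink is not meant. What is shaped like the part that bears tall_center but green or pink is not meant.

How it is judged:
By the outcome, as a careful person would: the job done as asked, in the order asked, and still so for the second after the job is handed in, with the robot touching nothing.
It also fails if it takes over 115 s, if anything falls off the work surface, if the arm or the gripper's body presses on something with over 40 N, if the wrist force passes 120 N, or if a joint passes its speed limit or range.

## Robot

A 6-joint arm with a two-finger parallel gripper is mounted at the origin on the work surface. World frame = base frame: x ahead of the robot, y to its left, z up, the work surface at z = 0. Lengths are in m, angles in rad, forces in N, time in s.
With the tool pointing down it reaches from about 0.4 to 0.825 m from the base axis. Payload 7 kg.
Tool frame: the origin (TCP) lies midway between the tips of the shut fingers; the grasp point (between the pads) lies 19 mm behind it; z points along the fingers, x is the direction in which the jaws open and shut, and the axes are right-handed (so a half turn about z gives the same grasp; the last joint's range is limited). The gripper opens to 88 mm and grips with 3 to 60 N. Pads are 19 mm wide; open, the fingers measure 130 mm over their backs; the gripper's body (78 mm by 193 mm) begins 47 mm behind the grasp point.
Start: joints at [1.411, 0.359, 0.012, 0, -1.224, -0.288], TCP at [0.292, 0.608, 0.227] pointing down, gripper open.
Joint ranges: [-3.07, 3.07], [-1.43, 2.12], [-1.02, 1.25], [-3.03, 1.67], [-3.05, -0], [-3.03, 3.03]. Speed limits (rad/s): [2.39, 2.39, 3.01, 3.14, 3.14, 3.14].

## Interface

Orientations are given as [roll, pitch, yaw] about the fixed x, y, z axes, in that order (R = Rz(yaw) Ry(pitch) Rx(roll)).
In Python, from station import arm, grab_frame, camera_params gives the robot as it stands.
- The arm moves only by the shell command python3 -m handwheel 'ROWS' [FORCE]. ROWS is JSON, a list that holds one entry, the list of rows, each a list of 5 numbers: the finger opening in m, from 0 to 0.0876, then the shift along the tool's x, y, z in m, then the turn about the tool's z in degrees. A call has 1 to 20 rows; each row is the pose to reach, as a shift and turn from the pose measured when the call began, along the tool's axes at that moment; what a row does not reach only later rows make up. A row lasts 1/12 s, in which the tool goes at most 41.7 mm and 7.16 degrees, less where a joint would pass 70% of its speed; a pose out of reach is approached as far as the arm can. A call with a gripper value outside its range is refused whole. The fingers move at their own pace and stop on an object; FORCE is the grip in N (left out, the last holds). Time passes only in rows, so rows that repeat a pose let the fingers close. It gives the time, the measured TCP pose, the force and the opening at its end, in the units of the state.
- arm.get_state(): the state, without advancing time (a new reading comes with each control period).
- grab_frame(name): name is "scene" or "side" or "wrist"; returns the picture (384x512x3 uint8, blue, green, red); there is no depth.
- camera_params(name): a dict with "intrinsics" (3x3 intrinsics, pixels), "R" (3x3) and "t" (3): a world point X has camera coordinates R X + t; the wrist camera has in their place "tool_from_camera" (4x4, takes a point from camera to tool coordinates, whose origin is the TCP and whose axes are the tool frame's). Camera axes: x right, y down, z forward; pixel columns grow to the right and rows downward; lengths in m; the calibration is good to about 2 mm. A picture is of the moment at which its call begins: read the wrist's pose just before it. camera_params takes no time and is no camera call.
- arm.job_done(): hands the job in, once; it reports no verdict.
The state is a dict: "t": time; "q": joint angles; "qd": joint speeds; "joint_efforts": joint torques, N m; "eef_pos": TCP position; "ee_rot": TCP orientation; "force": force on the tool from outside, world axes, zero at the start; "moment": the same for the moment, N m; "width": finger opening in m.
Only numpy, scipy, OpenCV 4.12 (cv2) and the standard library are available. Lean on these libraries where they do the work, as an engineer would, in place of code of your own. Each camera call takes 0.05 s, during which the arm holds its last target.

## Working session

There is one attempt and no reset: what is moved stays moved. The work goes in short steps, Python scripts to look and compute and a shell command to move; the robot and the scene stay as the last step left them, time stands still between calls to the robot, and variables do not carry over. Pictures are saved under pics/ and viewed, and the job is handed in when it is done.

```bash
ls; mkdir -p pics
python3 - <<'E'
from station import arm, grab_frame, camera_params
import cv2
s=arm.get_state(); print(s)
for n in ("scene","side","wrist"):
    im=grab_frame(n); cv2.imwrite(f"pics/{n}0.png",im)
    print(n,camera_params(n))
E
```

```text
pics
{'t': 0.0, 'q': array([ 1.41110353e+00,  3.59380999e-01,  1.10861134e-02, -3.37579033e-04,
       -1.22407534e+00, -2.88105162e-01]), 'qd': array([ 0.00244886,  0.00113469,  0.00130647, -0.00076486,  0.0003434 ,
        0.00073423]), 'joint_efforts': array([-1.11808067e-04, -5.82728577e+01,  2.93045461e+01,  6.99710771e+00,
        6.76569500e-03, -1.66954387e-04]), 'eef_pos': array([0.29208017, 0.60801735, 0.22564061]), 'ee_rot': array([-3.14144968e+00, -1.59920164e-03, -2.01870936e+00]), 'force': array([ 0.08113175,  0.39886322, -0.08537983]), 'moment': array([-0.00644741, -0.00406198, -0.03772411]), 'width': 0.08769349762635338}
scene {'intrinsics': array([[483.66121149,   0.        , 247.9318527 ],
       [  0.        , 483.66121149, 192.63116709],
       [  0.        ,   0.        ,   1.        ]]), 'R': array([[-0.80727818,  0.59011426,  0.00819149],
       [ 0.3757071 ,  0.52457347, -0.76398093],
       [-0.45513307, -0.61366753, -0.64518683]]), 't': array([ 0.41312966, -0.14223044,  1.30834088])}
side {'intrinsics': array([[353.46709559,   0.        , 258.46676357],
       [  0.        , 353.46709559, 188.67529567],
       [  0.        ,   0.        ,   1.        ]]), 'R': array([[-0.92038134, -0.39093988, -0.00801195],
       [-0.2242979 ,  0.54462162, -0.80813225],
       [ 0.3202946 , -0.74199279, -0.58894657]]), 't': array([0.54015602, 0.19206058, 0.61475097])}
wrist {'intrinsics': array([[269.77452767,   0.        , 254.7431174 ],
       [  0.        , 269.77452767, 192.29455069],
       [  0.        ,   0.        ,   1.        ]]), 'tool_from_camera': array([[ 9.99999591e-01,  9.04410803e-04, -1.98830504e-05,
        -1.18071361e-05],
       [-8.58894814e-04,  9.56114247e-01,  2.92992848e-01,
        -8.07676740e-02],
       [ 2.83996365e-04, -2.92992711e-01,  9.56114633e-01,
        -1.58585559e-01],
       [ 0.00000000e+00,  0.00000000e+00,  0.00000000e+00,
         1.00000000e+00]])}
```

View pics/scene0.png

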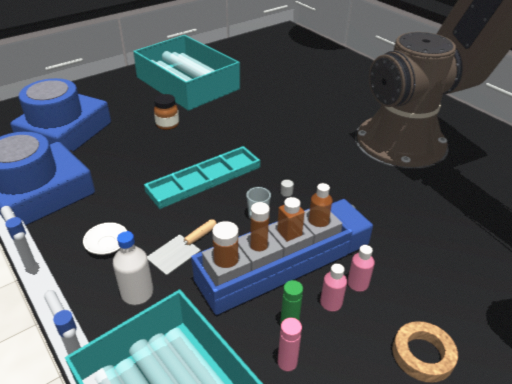

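View pics/side0.png

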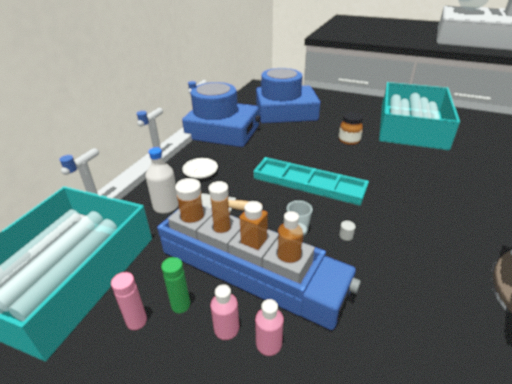

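View pics/wrist0.png

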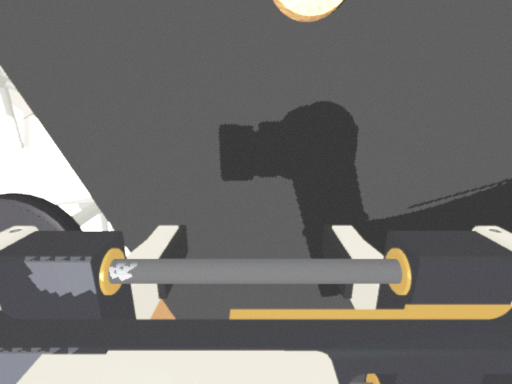

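The four amber vials stand in the blue heater. In the scene view, from nearest the robot and its panel at (365,225), they are necked (320,205), square (291,220), tall (260,228) and stout (226,245). The pink and green look-alikes stand on the bench at (333,288), (361,268), (290,305) and (289,345). The rack is at (205,175). Next I measure.

```bash
cat > h.py <<'E'
import cv2, numpy as np
from station import arm, grab_frame, camera_params
def ray(p,n):
    c=camera_params(n); K,R,t=c["intrinsics"],c["R"],c["t"]
    d=R.T@np.linalg.solve(K,np.array([p[0],p[1],1.])); return -R.T@t,d
def onz(p,n,z):
    o,d=ray(p,n); return o+d*(z-o[2])/d[2]
def proj(X,n):
    c=camera_params(n); q=c["intrinsics"]@(c["R"]@np.asarray(X,float)+c["t"]); return q[:2]/q[2]
E
python3 - <<'E'
from h import *
for n in("scene","side"):
    im=cv2.imread(f"pics/{n}0.png"); hsv=cv2.cvtColor(im,cv2.COLOR_BGR2HSV)
    # teal rack
    m=cv2.inRange(hsv,(80,100,60),(98,255,255))
    k,l,st,c=cv2.connectedComponentsWithStats(m)
    for i in range(1,k):
        if st[i,4]>150: print(n,"teal",st[i],c[i].round())
    m=cv2.inRange(hsv,(105,120,50),(125,255,255))
    k,l,st,c=cv2.connectedComponentsWithStats(m)
    for i in range(1,k):
        if st[i,4]>300: print(n,"blue",st[i],c[i].round())
    m=cv2.inRange(hsv,(0,0,150),(180,60,255))
    k,l,st,c=cv2.connectedComponentsWithStats(m)
    for i in range(1,k):
        if 60<st[i,4]<2000: print(n,"white",st[i],c[i].round())
    x0,y0,w,h=(190,170,190,130) if n=="scene" else (160,170,200,130)
    cv2.imwrite(f"pics/{n}_crop.png",cv2.resize(im[y0:y0+h,x0:x0+w],None,fx=4,fy=4,interpolation=cv2.INTER_CUBIC))
E
```

```text
scene teal [ 134   35  106   76 4434] [188.  72.]
scene teal [ 144  146  117   63 3184] [201. 176.]
scene teal [  65  289  198   95 6547] [163. 341.]
scene blue [   0   79  111  158 9532] [ 51. 155.]
scene blue [ 192  199  181  116 5461] [286. 263.]
scene blue [ 54 311  21  24 332] [ 64. 321.]
scene white [167  29  30   9  71] [181.  33.]
scene white [164  52  50  24 528] [188.  63.]
scene white [45 58 38 11 98] [64. 63.]
scene white [156  61  34  20 152] [173.  71.]
scene white [ 27  81  41  18 567] [47. 90.]
scene white [486  83  26  13  70] [499.  88.]
scene white [158 116  20  11 156] [168. 121.]
scene white [  0 135  39  27 808] [ 17. 147.]
scene white [281 180  12   8  74] [287. 183.]
scene white [317 183  13  15 117] [323. 189.]
scene white [247 188  23  33 323] [259. 208.]
scene white [284 197  16  17 183] [292. 204.]
scene white [304 210  38  24 261] [322. 224.]
scene white [212 221  26  25 475] [225. 232.]
scene white [ 83 223  44  31 982] [103. 238.]
scene white [269 222  44  25 286] [289. 235.]
scene white [238 233  44  28 455] [259. 247.]
scene white [359 245  14  15 134
[... 331 characters left out ...]
 75 5553] [249. 110.]
side blue [ 157  219  199  111 6921] [270. 277.]
side white [337  77  33   8 133] [353.  81.]
side white [411  93  27  25 464] [423. 107.]
side white [453  92  39   8 163] [472.  96.]
side white [391  95  19  20 279] [400. 105.]
side white [452  96  60  18 383] [482. 106.]
side white [340 129  21  13 190] [349. 136.]
side white [244 201  18  18 273] [253. 209.]
side white [284 201  28  33 635] [297. 215.]
side white [341 221  14  18 186] [347. 229.]
side white [264 240  51  33 571] [289. 258.]
side white [113 275  18  12 100] [122. 281.]
side white [351 279   9  10  67] [354. 283.]
side white [215 284  16  21 276] [223. 294.]
side white [261 299  17  21 294] [269. 309.]
```

View pics/scene_crop.png

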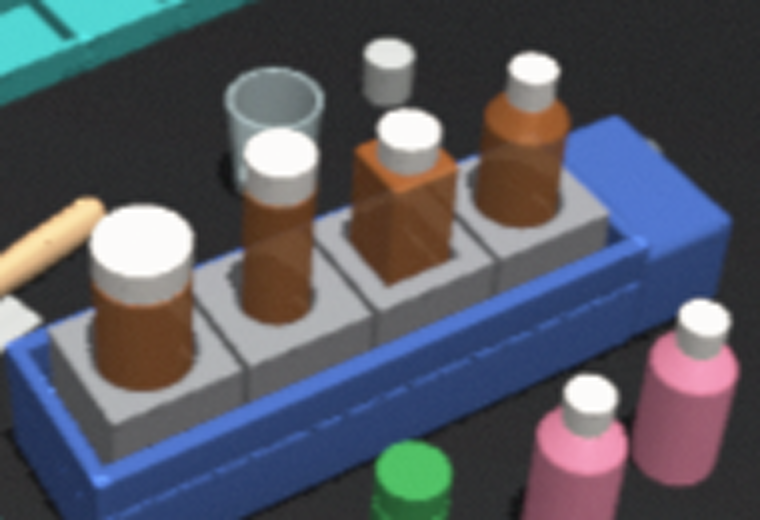

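View pics/side_crop.png

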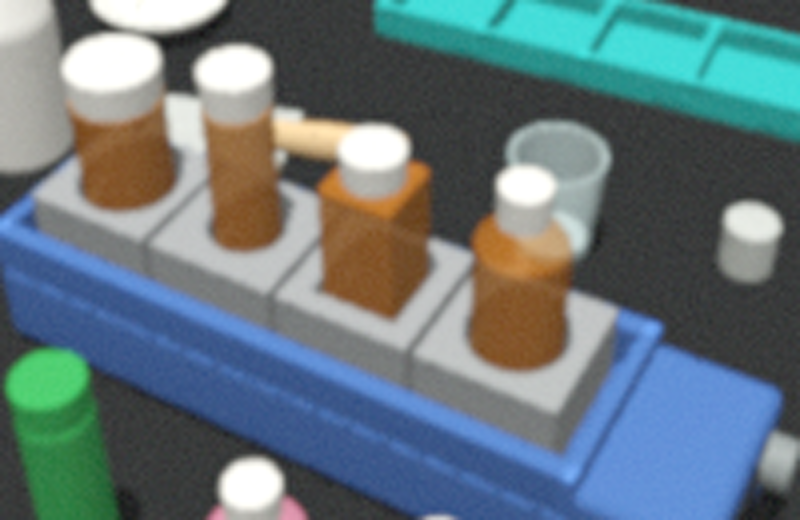

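All four caps show clearly in both crops, along with the green and pink look-alikes on the bench. A beaker and a small white cap stand between heater and rack. I cast the cap-top centres onto their known heights and look at the rack close up.

Run:
```python
from h import *
tops=dict(necked=.170,square=.162,tall=.178,stout=.158)
px={"scene":dict(stout=(141,239),tall=(281,154),square=(409.5,131),necked=(534,71)),
"side":dict(stout=(112,66),tall=(233,71),square=(374,148),necked=(526,186))}
off={"scene":(190,170),"side":(160,170)}
for k in tops:
    P={}
    for n in px:
        p=(np.array(px[n][k])+.5)/4-.5+off[n]
        P[n]=onz(p,n,tops[k])
    # two-ray check
    r=[ray((np.array(px[n][k])+.5)/4-.5+off[n],n) for n in px]
    A=np.zeros((3,3));b=np.zeros(3)
    for o,d in r:
        d=d/np.linalg.norm(d);M=np.eye(3)-np.outer(d,d);A+=M;b+=M@o
    print(k,P["scene"].round(4),P["side"].round(4),np.linalg.solve(A,b).round(4))
for n,(x0,y0,w,h) in dict(scene=(135,135,140,75),side=(240,145,140,70)).items():
    im=cv2.imread(f"pics/{n}0.png")
    cv2.imwrite(f"pics/{n}_rack.png",cv2.resize(im[y0:y0+h,x0:x0+w],None,fx=5,fy=5,interpolation=cv2.INTER_CUBIC))
```

```text
necked [0.4653 0.1671 0.17  ] [0.4607 0.1662 0.17  ] [0.4618 0.1635 0.1667]
square [0.5322 0.1591 0.162 ] [0.5276 0.1583 0.162 ] [0.5292 0.1556 0.1587]
tall [0.5992 0.1518 0.178 ] [0.594  0.1521 0.178 ] [0.5965 0.1483 0.1744]
stout [0.6658 0.1426 0.158 ] [0.6599 0.1453 0.158 ] [0.6638 0.1398 0.1539]
```

View pics/scene_rack.png

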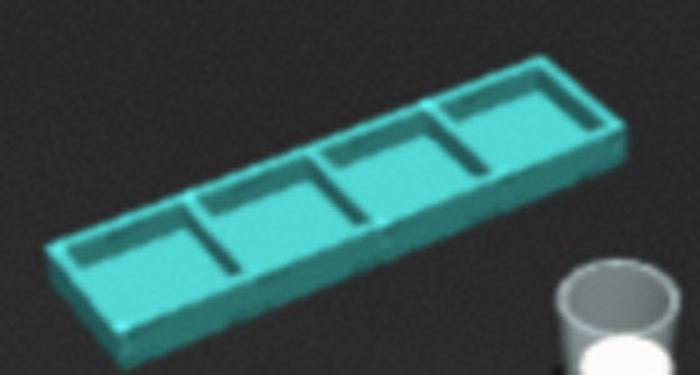

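View pics/side_rack.png

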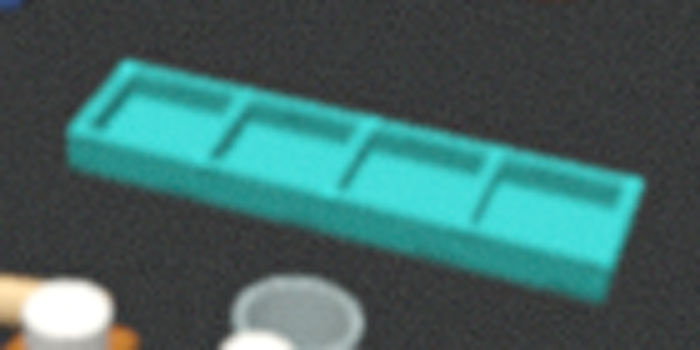

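Both views agree to about 5 mm on the vials, and the row length comes out at 0.202 m against 0.204. Rack rim corners in the crops: scene (50,247), (543,57), (625,127), (122,328); side (125,60), (643,178), (610,265), (70,133).

Run:
```python
from h import *
C={"scene":((50,247),(543,57),(625,127),(122,328),(135,135)),"side":((125,60),(643,178),(610,265),(70,133),(240,145))}
for n,v in C.items():
    Q=np.array([onz((np.array(p)+.5)/5-.5+v[4],n,.022) for p in v[:4]])
    print(n,Q.round(4).tolist(),"c",Q.mean(0).round(4),[round(np.linalg.norm(Q[i]-Q[(i+1)%4]),4) for i in range(4)])
    u=Q[0]-Q[1]+Q[3]-Q[2]; print(np.degrees(np.arctan2(u[1],u[0])))
s=arm.get_state(); print(s['t'])
```

```text
scene [[0.658, -0.2062, 0.022], [0.3818, -0.1986, 0.022], [0.3842, -0.1259, 0.022], [0.6581, -0.136, 0.022]] c [ 0.5205 -0.1667  0.022 ] [np.float64(0.2762), np.float64(0.0728), np.float64(0.2741), np.float64(0.0702)]
-1.845119649565215
side [[0.6578, -0.2105, 0.022], [0.3782, -0.2027, 0.022], [0.381, -0.1252, 0.022], [0.6565, -0.1323, 0.022]] c [ 0.5184 -0.1677  0.022 ] [np.float64(0.2797), np.float64(0.0775), np.float64(0.2756), np.float64(0.0782)]
-1.5281818901752355
0.15
```

Rack centre (0.5195, −0.167), turned −1.7°, with sides matching 278 x 74. Heater centre (0.563, 0.155), turned −6.6°. Next I hover over the necked vial with the jaws across the row (yaw −96.6°).

```bash
cat >> h.py <<'E'
def goto(x,y,z,yawdeg):
    s=arm.get_state(); a=s['ee_rot'][2]; d=np.array([x,y,z])-s['eef_pos']
    X=np.array([np.cos(a),np.sin(a),0]);Y=np.array([np.sin(a),-np.cos(a),0])
    t=-((yawdeg-np.degrees(a)+180)%360-180)
    print("t %.2f shift x %.4f y %.4f z %.4f turn %.2f"%(s['t'],d@X,d@Y,-d[2],t), "at",s['eef_pos'].round(4),"rot",np.degrees(s['ee_rot']).round(2),"F",s['force'].round(1),"w %.4f"%s['width'])
E
python3 -c "
from h import *
goto(.463,.1667,.245,-96.6)"
```

```text
t 0.15 shift x 0.3239 y -0.3452 z -0.0192 turn -19.06 at [0.2921 0.6081 0.2258] rot [-1.7999e+02 -7.0000e-02 -1.1566e+02] F [ 0.8  0.3 -0.2] w 0.0875
```

```bash
python3 -m handwheel '[[[0.0876,0.012,-0.013,-0.01,-2],[0.0876,0.035,-0.037,-0.02,-4],[0.0876,0.06,-0.064,-0.02,-7],[0.0876,0.085,-0.09,-0.02,-10],[0.0876,0.11,-0.117,-0.02,-13],[0.0876,0.135,-0.144,-0.02,-16],[0.0876,0.16,-0.17,-0.02,-19],[0.0876,0.185,-0.197,-0.02,-19],[0.0876,0.21,-0.224,-0.02,-19],[0.0876,0.235,-0.25,-0.02,-19],[0.0876,0.26,-0.277,-0.02,-19],[0.0876,0.285,-0.304,-0.02,-19],[0.0876,0.308,-0.328,-0.02,-19],[0.0876,0.323,-0.345,-0.02,-19],[0.0876,0.323,-0.345,-0.02,-19],[0.0876,0.323,-0.345,-0.02,-19]]]' 20
python3 - <<'E'
from h import *
goto(.463,.1667,.245,-96.6)
cv2.imwrite("pics/w1.png",grab_frame("wrist"))
E
```

```text
t: 1.48
eef_pos: [0.4634, 0.1664, 0.2462]
ee_rot: [3.141, -0.001, -1.69]
force: [-0.7, 0.6, 0.1]
width: 0.0877
t 1.48 shift x -0.0002 y 0.0004 z 0.0012 turn -0.21 at [0.4634 0.1664 0.2462] rot [ 1.7997e+02 -7.0000e-02 -9.6810e+01] F [-0.7  0.6  0.1] w 0.0877
```

View pics/w1.png

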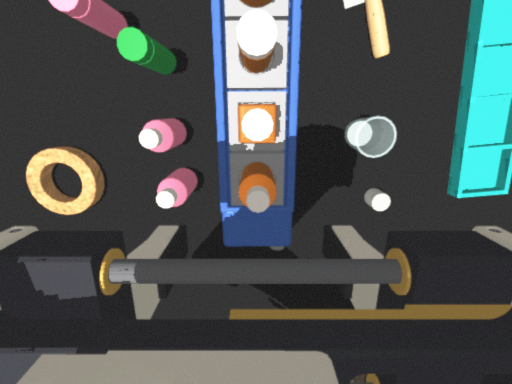

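The wrist view shows the heater straight below: necked cap (258,197), square cap (257,124), tall cap (257,33). The look-alikes stand off to the left. I cross-check the cap positions from here.

```bash
cat >> h.py <<'E'
def Rt(pos,rot):
    from scipy.spatial.transform import Rotation as Ro
    T=np.eye(4);T[:3,:3]=Ro.from_euler('xyz',rot).as_matrix();T[:3,3]=pos;return T
def wcast(p,z,s=None):
    s=s or arm.get_state(); c=camera_params("wrist")
    T=Rt(s['eef_pos'],s['ee_rot'])@c["tool_from_camera"]
    d=T[:3,:3]@np.linalg.solve(c["intrinsics"],np.array([p[0],p[1],1.])); o=T[:3,3]
    return o+d*(z-o[2])/d[2]
E
python3 - <<'E'
from h import *
im=cv2.imread("pics/w1.png");hsv=cv2.cvtColor(im,cv2.COLOR_BGR2HSV)
for nm,p,z in(("necked",(258,197),.170),("square",(257.5,124.5),.162),("tall",(257,33),.178)): print(nm,wcast(p,z).round(4))
# insert/heater mid-line: blue edges per row
m=cv2.inRange(hsv,(105,100,60),(125,255,255))
for r in(60,80,100,140,160,180):
    c=np.where(m[r,200:310])[0]+200; print(r,c.min(),c.max(),wcast((c.min(),r),.075).round(4),wcast((c.max(),r),.075).round(4))
cv2.imwrite("pics/w1c.png",cv2.resize(im[0:250,180:340],None,fx=3,fy=2.4*1,interpolation=cv2.INTER_CUBIC))
E
```

```text
necked [0.4671 0.1632 0.17  ]
square [0.5307 0.1563 0.162 ]
tall [0.5973 0.1493 0.178 ]
60 213 299 [0.6011 0.1971 0.075 ] [0.59   0.1022 0.075 ]
80 214 298 [0.5806 0.1993 0.075 ] [0.5695 0.1048 0.075 ]
100 215 298 [0.5592 0.2016 0.075 ] [0.5481 0.1063 0.075 ]
140 217 296 [0.5138 0.2065 0.075 ] [0.5027 0.1118 0.075 ]
160 218 295 [0.4896 0.2091 0.075 ] [0.4785 0.1148 0.075 ]
180 219 294 [0.4643 0.2119 0.075 ] [0.4533 0.1179 0.075 ]
```

View pics/w1c.png

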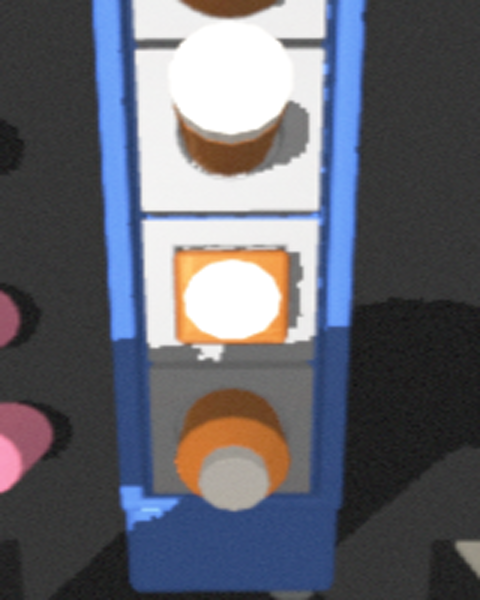

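The wrist view agrees within 3 mm and gives a heater width of 95 mm. Fused vial positions: necked (0.465,0.1645), square (0.530,0.157), tall (0.597,0.150), stout (0.664,0.1425). I go down on the necked vial.

```bash
python3 -c "
from h import *
goto(.465,.1645,.107,-96.4)"
```

```text
t 1.53 shift x 0.0025 y -0.0020 z 0.1392 turn -0.35 at [0.4633 0.1672 0.2462] rot [ 1.7998e+02 -7.0000e-02 -9.6750e+01] F [ 0.4  0.9 -0.2] w 0.0876
```

```bash
python3 -m handwheel '[[[0.0876,0.0023,-0.002,0.012,-0.4],[0.0876,0.0023,-0.002,0.035,-0.4],[0.0876,0.0023,-0.002,0.06,-0.4],[0.0876,0.0023,-0.002,0.085,-0.4],[0.0876,0.0023,-0.002,0.105,-0.4],[0.0876,0.0023,-0.002,0.122,-0.4],[0.0876,0.0023,-0.002,0.133,-0.4],[0.0876,0.0023,-0.002,0.139,-0.4],[0.0876,0.0023,-0.002,0.139,-0.4]]]' 20
python3 - <<'E'
from h import *
goto(.465,.1645,.107,-96.4)
cv2.imwrite("pics/w2.png",grab_frame("wrist"));cv2.imwrite("pics/s2.png",cv2.resize(grab_frame("side")[150:340,150:400],None,fx=3,fy=3))
E
```

```text
t: 2.28
eef_pos: [0.464, 0.1649, 0.1059]
ee_rot: [3.139, -0.003, -1.68]
force: [-0.9, -0.2, 0.1]
width: 0.0875
t 2.28 shift x 0.0003 y -0.0010 z -0.0011 turn 0.12 at [0.464  0.1649 0.1059] rot [ 1.7987e+02 -1.7000e-01 -9.6280e+01] F [-0.9 -0.2  0.1] w 0.0875
```

View pics/w2.png

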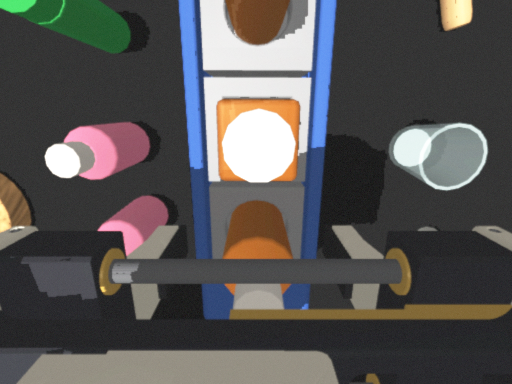

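View pics/s2.png

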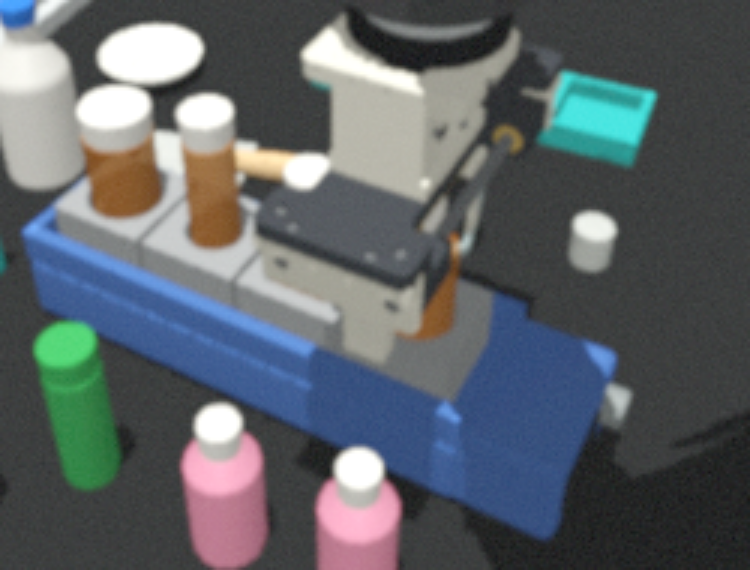

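The fingers straddle the necked vial, which sits at column 258 against the finger midline at 257. I close on it.

```bash
python3 -m handwheel '[[[0.03,0,0,0,0],[0.03,0,0,0,0],[0.03,0,0,0,0],[0.03,0,0,0,0],[0.03,0,0,0,0],[0.03,0,0,0,0],[0.03,0,0,0,0],[0.03,0,0,0,0]]]' 20
python3 -m handwheel '[[[0.03,0,0,-0.004,0],[0.03,0,0,-0.012,0],[0.03,0,0,-0.025,0],[0.03,0,0,-0.045,0],[0.03,0,0,-0.07,0],[0.03,0,0,-0.095,0],[0.03,0,0,-0.115,0],[0.03,0,0,-0.125,0],[0.03,0,0,-0.125,0]]]'
python3 - <<'E'
from h import *
goto(.6215,-.170,.232,-91.7)
cv2.imwrite("pics/w3.png",grab_frame("wrist"));cv2.imwrite("pics/s3.png",cv2.resize(grab_frame("side")[100:340,150:400],None,fx=3,fy=2.5))
E
```

```text
t: 3.05
eef_pos: [0.465, 0.1651, 0.1076]
ee_rot: [3.141, -0.001, -1.681]
force: [-0.2, 0.3, -1.5]
width: 0.0397
t: 3.8
eef_pos: [0.4661, 0.166, 0.2354]
ee_rot: [-3.138, 0.002, -1.68]
force: [0.3, 0.4, -0.5]
width: 0.0396
t 3.80 shift x 0.3170 y -0.1912 z 0.0034 turn -4.57 at [0.4661 0.166  0.2354] rot [-1.7981e+02  1.1000e-01 -9.6270e+01] F [ 0.3  0.4 -0.5] w 0.0396
```

View pics/s3.png

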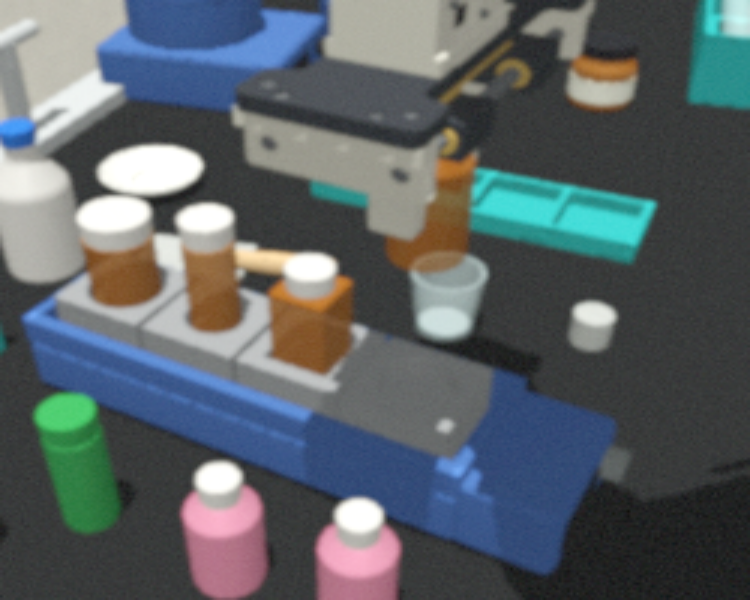

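View pics/w3.png

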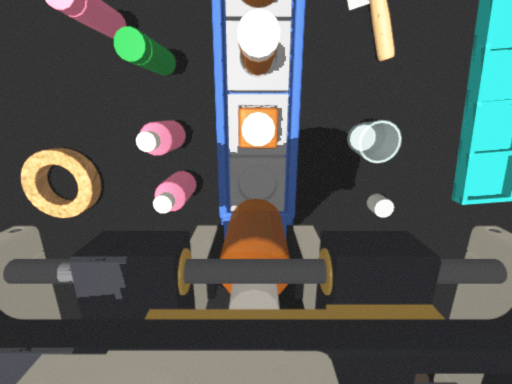

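Held upright at 39.6 mm, against a 40 mm body, with the underside at about 0.20 m. I carry it over to the far pocket.

```bash
python3 -m handwheel '[[[0.03,0.005,-0.003,0,-0.5],[0.03,0.017,-0.01,0,-1],[0.03,0.035,-0.021,0,-1.5],[0.03,0.058,-0.035,0,-2],[0.03,0.083,-0.05,0,-2.5],[0.03,0.108,-0.065,0,-3],[0.03,0.133,-0.08,0,-3.5],[0.03,0.158,-0.095,0,-4],[0.03,0.183,-0.11,0,-4.6],[0.03,0.208,-0.125,0,-4.6],[0.03,0.233,-0.14,0,-4.6],[0.03,0.258,-0.155,0,-4.6],[0.03,0.281,-0.169,0,-4.6],[0.03,0.299,-0.18,0,-4.6],[0.03,0.311,-0.187,0,-4.6],[0.03,0.317,-0.191,0,-4.6],[0.03,0.317,-0.191,0,-4.6],[0.03,0.317,-0.191,0,-4.6]]]'
python3 - <<'E'
from h import *
goto(.6215,-.170,.139,-91.7)
cv2.imwrite("pics/w4.png",grab_frame("wrist"));cv2.imwrite("pics/s4.png",cv2.resize(grab_frame("scene")[60:220,100:300],None,fx=3.5,fy=3.5))
E
```

```text
t: 5.4
eef_pos: [0.6192, -0.1706, 0.2315]
ee_rot: [3.139, -0.001, -1.601]
force: [-0.1, 0.9, -0.8]
width: 0.0396
t 5.40 shift x -0.0007 y -0.0022 z 0.0925 turn -0.02 at [ 0.6192 -0.1706  0.2315] rot [ 1.7988e+02 -5.0000e-02 -9.1720e+01] F [-0.1  0.9 -0.8] w 0.0396
```

View pics/w4.png

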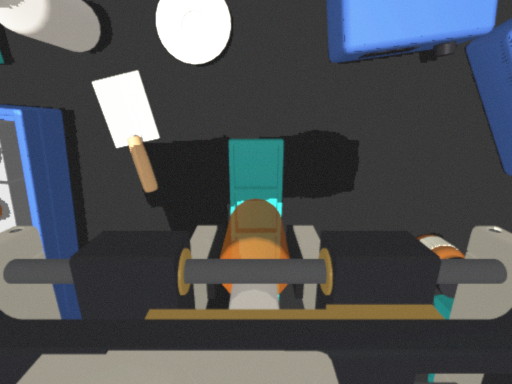

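View pics/s4.png

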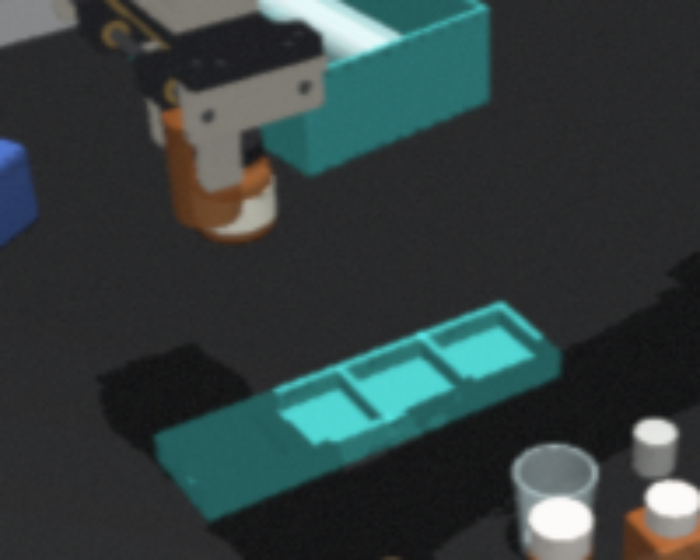

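Run:
```python
from h import *
s=arm.get_state()
im=cv2.imread("pics/w4.png")
cv2.imwrite("pics/w4c.png",cv2.resize(im[120:260,190:320],None,fx=4,fy=4,interpolation=cv2.INTER_CUBIC))
a,b=wcast((230,139),.022),wcast((283,139),.022); print(a.round(4),b.round(4),((a+b)/2).round(4), np.linalg.norm(a-b))
print("expected far-end mid", (.5195+.139*.9996, -.167-.139*.0297))
print("jar",onz((167,127),"scene",0).round(3),"jar top",onz((167,101),"scene",.07).round(3),"bin lower corner",onz((190,102),"scene",0).round(3),onz((136,67),"scene",0).round(3),onz((238,80),"scene",0).round(3))
```

```text
[ 0.6629 -0.1384  0.022 ] [ 0.6609 -0.2099  0.022 ] [ 0.6619 -0.1742  0.022 ] 0.07146200516198926
expected far-end mid (0.6584444, -0.1711283)
jar [ 0.482 -0.423  0.   ] jar top [ 0.466 -0.437  0.07 ] bin lower corner [ 0.358 -0.505  0.   ] [ 0.385 -0.813  0.   ] [ 0.159 -0.538 -0.   ]
```

View pics/w4c.png

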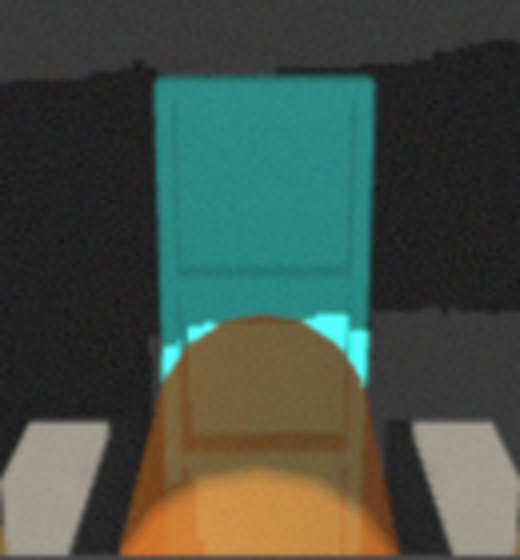

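The wrist check agrees to about 3 mm, so I use rack centre (0.521,−0.1685) and far pocket (0.623,−0.1715). I go down to just above the floor.

```bash
python3 -m handwheel '[[[0.03,0.001,-0.0035,0.005,0],[0.03,0.001,-0.0035,0.018,0],[0.03,0.001,-0.0035,0.038,0],[0.03,0.001,-0.0035,0.062,0],[0.03,0.001,-0.0035,0.088,0],[0.03,0.001,-0.0035,0.114,0],[0.03,0.001,-0.0035,0.138,0],[0.03,0.001,-0.0035,0.158,0],[0.03,0.001,-0.0035,0.173,0],[0.03,0.001,-0.0035,0.182,0],[0.03,0.001,-0.0035,0.186,0],[0.03,0.001,-0.0035,0.186,0],[0.03,0.001,-0.0035,0.186,0]]]'
python3 -c "
from h import *
goto(.623,-.1715,.0388,-91.7)
cv2.imwrite('pics/s5.png',cv2.resize(grab_frame('scene')[90:230,100:280],None,fx=4,fy=4))"
```

```text
t: 6.58
eef_pos: [0.6233, -0.1709, 0.0471]
ee_rot: [-3.141, -0.001, -1.599]
force: [0.9, -0.2, -0.2]
width: 0.0396
t 6.58 shift x 0.0006 y 0.0002 z 0.0083 turn 0.09 at [ 0.6233 -0.1709  0.0471] rot [-1.7999e+02 -5.0000e-02 -9.1610e+01] F [ 0.9 -0.2 -0.2] w 0.0396
```

View pics/s5.png

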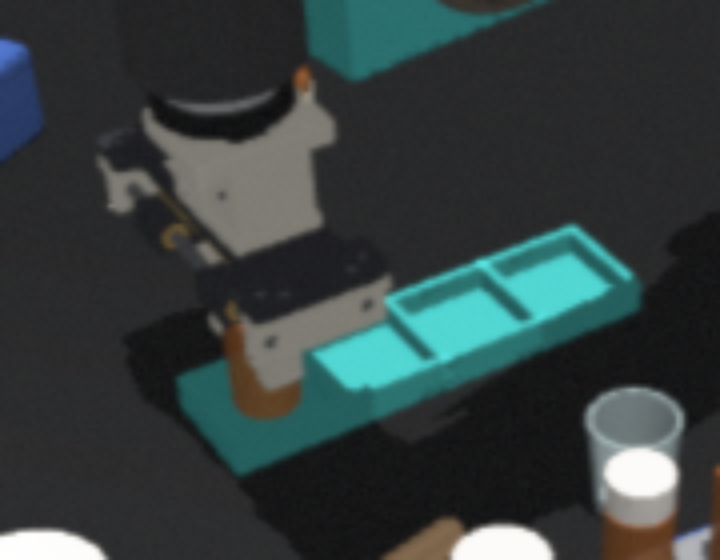

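The necked vial is inside the far pocket, about 8 mm above the floor. I ease it down and watch the force.

```bash
python3 -m handwheel '[[[0.03,0,0,0.002,0],[0.03,0,0,0.004,0],[0.03,0,0,0.0055,0],[0.03,0,0,0.007,0],[0.03,0,0,0.007,0],[0.03,0,0,0.007,0]]]'
python3 -m handwheel '[[[0.03,0,0,0.0005,0],[0.03,0,0,0.001,0],[0.03,0,0,0.001,0]]]'
```

```text
t: 7.13
eef_pos: [0.6233, -0.1711, 0.0403]
ee_rot: [-3.141, -0.001, -1.599]
force: [0.3, -0.8, -1.0]
width: 0.0395
t: 7.38
eef_pos: [0.6235, -0.1712, 0.0396]
ee_rot: [-3.141, -0.001, -1.599]
force: [0.5, 0.0, 1.4]
width: 0.0397
```

```bash
python3 -m handwheel '[[[0.03,0,0,0.0005,0],[0.03,0,0,0.001,0],[0.03,0,0,0.001,0]]]'
```

```text
t: 7.63
eef_pos: [0.6238, -0.1712, 0.0396]
ee_rot: [-3.14, -0.001, -1.599]
force: [-2.6, 0.2, 6.7]
width: 0.0397
```

Seated, with 6.7 N upward. I release and lift away.

```bash
python3 -m handwheel '[[[0.043,0,0,0,0],[0.048,0,0,0,0],[0.06,0,0,0,0],[0.075,0,0,0,0],[0.0876,0,0,0,0],[0.0876,0,0,0,0],[0.0876,0,0,0,0],[0.0876,0,0,0,0],[0.0876,0,0,-0.01,0],[0.0876,0,0,-0.03,0],[0.0876,0,0,-0.06,0],[0.0876,0,0,-0.09,0],[0.0876,0,0,-0.125,0],[0.0876,0,0,-0.16,0],[0.0876,0,0,-0.19,0],[0.0876,0,0,-0.2,0],[0.0876,0,0,-0.2,0]]]'
python3 -c "
from h import *
goto(.530,.157,.240,-96.4)
cv2.imwrite('pics/w6.png',grab_frame('wrist'))
cv2.imwrite('pics/s6.png',cv2.resize(grab_frame('scene')[90:290,130:350],None,fx=3,fy=3))"
```

```text
t: 9.05
eef_pos: [0.625, -0.1713, 0.2445]
ee_rot: [-3.133, -0.002, -1.598]
force: [-1.2, 0.0, -0.8]
width: 0.0875
t 9.05 shift x -0.3255 y 0.1040 z 0.0045 turn 4.82 at [ 0.625  -0.1713  0.2445] rot [-1.795e+02 -1.000e-01 -9.158e+01] F [-1.2  0.  -0.8] w 0.0875
```

View pics/s6.png

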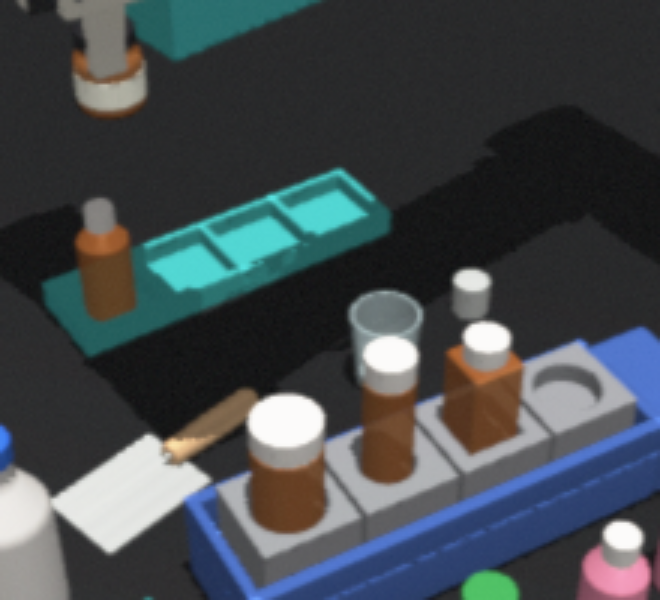

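View pics/w6.png

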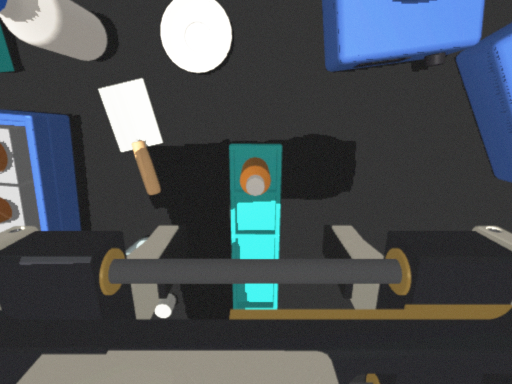

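The necked vial stands upright and centred in the far pocket (scene crop (107,265)). Next is the square vial at crop (485,385), square-bodied with a round cap.

```bash
python3 -m handwheel '[[[0.0876,-0.01,0.003,0,1],[0.0876,-0.03,0.009,0,2],[0.0876,-0.06,0.018,0,3],[0.0876,-0.09,0.027,0,4],[0.0876,-0.12,0.037,0,4.8],[0.0876,-0.15,0.047,0,4.8],[0.0876,-0.18,0.057,0,4.8],[0.0876,-0.21,0.067,0,4.8],[0.0876,-0.24,0.077,0,4.8],[0.0876,-0.27,0.087,0,4.8],[0.0876,-0.3,0.096,0,4.8],[0.0876,-0.318,0.102,0,4.8],[0.0876,-0.3255,0.104,0,4.8],[0.0876,-0.3255,0.104,0,4.8],[0.0876,-0.3255,0.104,0,4.8]]]'
python3 - <<'E'
from h import *
goto(.530,.157,.102,-96.4)
s=arm.get_state()
im=grab_frame('wrist')
cv2.imwrite('pics/w7.png',im)
hsv=cv2.cvtColor(im,cv2.COLOR_BGR2HSV)
E
```

```text
t: 10.4
eef_pos: [0.5278, 0.1573, 0.2383]
ee_rot: [-3.141, -0.002, -1.682]
force: [0.4, -1.1, 0.8]
width: 0.0876
t 10.40 shift x 0.0000 y -0.0022 z 0.1363 turn 0.04 at [0.5278 0.1573 0.2383] rot [-1.7996e+02 -1.2000e-01 -9.6360e+01] F [ 0.4 -1.1  0.8] w 0.0876
```

View pics/w7.png

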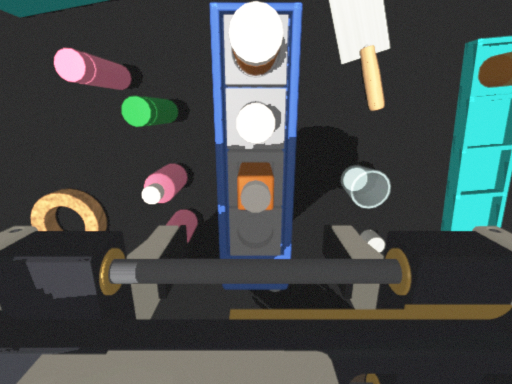

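```bash
python3 - <<'E'
from h import *
for nm,p,z in(("square",(255.5,197),.162),("tall",(256,124),.178),("stout",(256.5,32.5),.158)): print(nm,wcast(p,z).round(4))
E
python3 -m handwheel '[[[0.0876,0,-0.003,0.012,0],[0.0876,0,-0.003,0.035,0],[0.0876,0,-0.003,0.06,0],[0.0876,0,-0.003,0.085,0],[0.0876,0,-0.003,0.105,0],[0.0876,0,-0.003,0.12,0],[0.0876,0,-0.003,0.131,0],[0.0876,0,-0.003,0.136,0],[0.0876,0,-0.003,0.136,0],[0.0876,0,-0.003,0.136,0]]]'
python3 -c "
from h import *
goto(.530,.157,.102,-96.4)
cv2.imwrite('pics/w8.png',grab_frame('wrist'))"
```

```text
square [0.5322 0.1551 0.162 ]
tall [0.5974 0.1475 0.178 ]
stout [0.6657 0.1395 0.158 ]
t: 11.28
eef_pos: [0.5317, 0.156, 0.103]
ee_rot: [-3.14, -0.002, -1.683]
force: [-0.1, 0.2, -0.2]
width: 0.0879
t 11.28 shift x -0.0008 y 0.0018 z 0.0010 turn -0.03 at [0.5317 0.156  0.103 ] rot [-1.7992e+02 -1.0000e-01 -9.6430e+01] F [-0.1  0.2 -0.2] w 0.0879
```

View pics/w8.png

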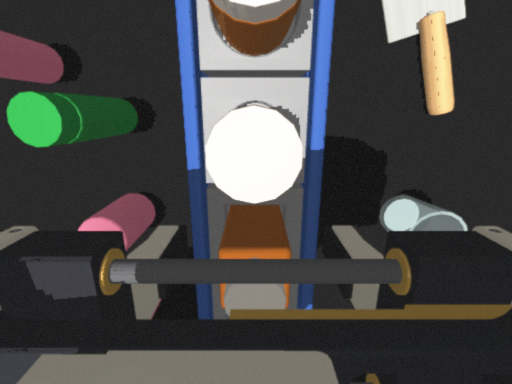

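The square vial sits between the fingers, centred at column 255. I close and lift.

```bash
python3 -m handwheel '[[[0.025,0,0,0,0],[0.025,0,0,0,0],[0.025,0,0,0,0],[0.025,0,0,0,0],[0.025,0,0,0,0],[0.025,0,0,0,0],[0.025,0,0,0,0],[0.025,0,0,0,0],[0.025,0,0,0,0]]]' 20
python3 -m handwheel '[[[0.025,0,0,-0.004,0],[0.025,0,0,-0.012,0],[0.025,0,0,-0.025,0],[0.025,0,0,-0.045,0],[0.025,0,0,-0.07,0],[0.025,0,0,-0.095,0],[0.025,0,0,-0.118,0],[0.025,0,0,-0.13,0],[0.025,0,0,-0.13,0]]]'
python3 - <<'E'
from h import *
goto(.555,-.1695,.232,-91.7)
cv2.imwrite("pics/s9.png",cv2.resize(grab_frame("side")[100:340,150:400],None,fx=3,fy=2.5))
E
```

```text
t: 12.08
eef_pos: [0.5318, 0.1563, 0.1034]
ee_rot: [-3.14, -0.001, -1.683]
force: [1.1, -0.9, -0.2]
width: 0.0361
t: 12.83
eef_pos: [0.5331, 0.1571, 0.2376]
ee_rot: [-3.134, 0.002, -1.682]
force: [0.1, 0.8, -0.4]
width: 0.036
t 12.83 shift x 0.3222 y -0.0581 z 0.0056 turn -4.69 at [0.5331 0.1571 0.2376] rot [-1.7959e+02  1.3000e-01 -9.6390e+01] F [ 0.1  0.8 -0.4] w 0.0360
```

View pics/s9.png

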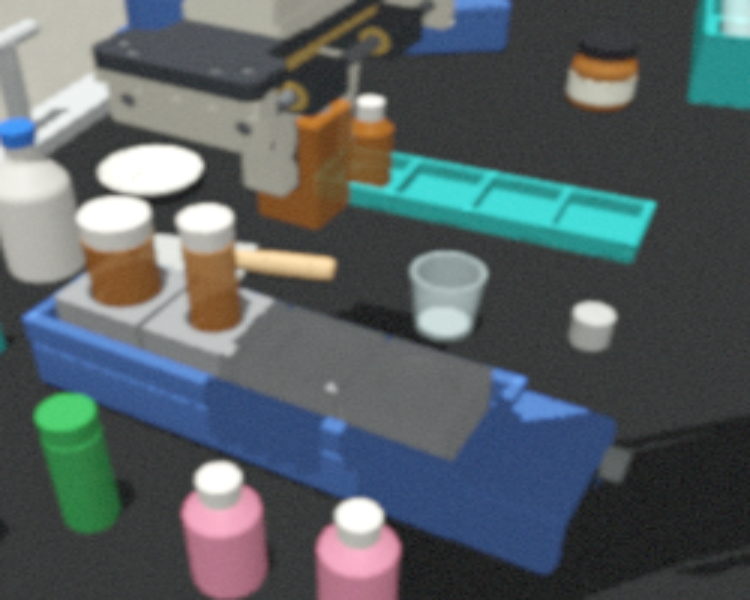

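Square vial held at 36.0 mm, flat and upright. I carry it to the second-farthest pocket (0.555,−0.1695).

```bash
python3 -m handwheel '[[[0.025,0.005,-0.001,0,-0.5],[0.025,0.017,-0.003,0,-1],[0.025,0.035,-0.006,0,-1.5],[0.025,0.058,-0.01,0,-2],[0.025,0.083,-0.015,0,-2.5],[0.025,0.109,-0.02,0,-3],[0.025,0.135,-0.024,0,-3.5],[0.025,0.161,-0.029,0,-4],[0.025,0.187,-0.034,0,-4.7],[0.025,0.213,-0.038,0,-4.7],[0.025,0.239,-0.043,0,-4.7],[0.025,0.264,-0.048,0,-4.7],[0.025,0.287,-0.052,0,-4.7],[0.025,0.305,-0.055,0,-4.7],[0.025,0.317,-0.057,0,-4.7],[0.025,0.322,-0.058,0,-4.7],[0.025,0.322,-0.058,0,-4.7],[0.025,0.322,-0.058,0,-4.7]]]'
python3 - <<'E'
from h import *
goto(.555,-.1695,.0345,-91.7)
cv2.imwrite("pics/w10.png",grab_frame("wrist"))
E
```

```text
t: 14.38
eef_pos: [0.5536, -0.1693, 0.2349]
ee_rot: [-3.138, 0.001, -1.601]
force: [0.3, -0.2, -1.5]
width: 0.0361
t 14.38 shift x 0.0002 y -0.0014 z 0.2004 turn -0.03 at [ 0.5536 -0.1693  0.2349] rot [-1.7977e+02  6.0000e-02 -9.1730e+01] F [ 0.3 -0.2 -1.5] w 0.0361
```

View pics/w10.png

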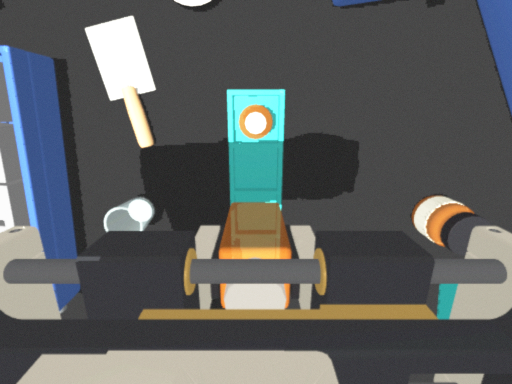

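The vial is over the second pocket (columns 231–281, centre 256), with the necked vial centred beyond it. I go down.

```bash
python3 -m handwheel '[[[0.025,0,-0.0015,0.005,0],[0.025,0,-0.0015,0.018,0],[0.025,0,-0.0015,0.038,0],[0.025,0,-0.0015,0.062,0],[0.025,0,-0.0015,0.088,0],[0.025,0,-0.0015,0.114,0],[0.025,0,-0.0015,0.14,0],[0.025,0,-0.0015,0.162,0],[0.025,0,-0.0015,0.178,0],[0.025,0,-0.0015,0.188,0],[0.025,0,-0.0015,0.192,0],[0.025,0,-0.0015,0.192,0],[0.025,0,-0.0015,0.192,0]]]'
python3 -c "
from h import *
goto(.555,-.1695,.0345,-91.7)
cv2.imwrite('pics/s11.png',cv2.resize(grab_frame('scene')[90:230,100:280],None,fx=4,fy=4))"
```

```text
t: 15.52
eef_pos: [0.5568, -0.1686, 0.0438]
ee_rot: [-3.136, 0.001, -1.6]
force: [0.7, -0.4, -1.0]
width: 0.0361
t 15.52 shift x 0.0010 y 0.0018 z 0.0093 turn 0.05 at [ 0.5568 -0.1686  0.0438] rot [-1.7969e+02  5.0000e-02 -9.1650e+01] F [ 0.7 -0.4 -1. ] w 0.0361
```

View pics/s11.png

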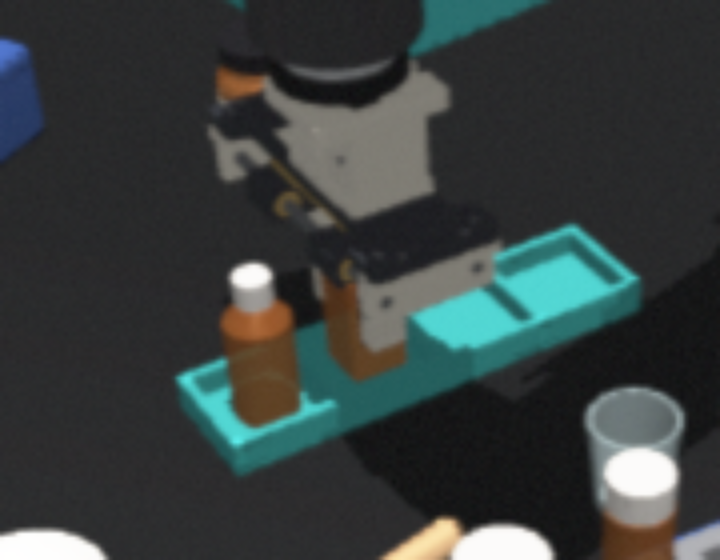

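```bash
python3 -m handwheel '[[[0.025,0,0.001,0.002,0],[0.025,0,0.001,0.004,0],[0.025,0,0.001,0.006,0],[0.025,0,0.001,0.0075,0],[0.025,0,0.001,0.0085,0],[0.025,0,0.001,0.0085,0],[0.025,0,0.001,0.0085,0]]]'
python3 -m handwheel '[[[0.025,0,0,0.0005,0],[0.025,0,0,0.001,0],[0.025,0,0,0.001,0]]]'
```

```text
t: 16.15
eef_pos: [0.5561, -0.1687, 0.0356]
ee_rot: [-3.136, 0.001, -1.6]
force: [0.5, -0.6, -1.4]
width: 0.036
t: 16.4
eef_pos: [0.5562, -0.1687, 0.0354]
ee_rot: [-3.135, 0.001, -1.599]
force: [-2.0, 1.6, 7.1]
width: 0.036
```

The square vial is seated, with 7 N upward. I release and lift.

```bash
python3 -m handwheel '[[[0.039,0,0,0,0],[0.045,0,0,0,0],[0.06,0,0,0,0],[0.075,0,0,0,0],[0.0876,0,0,0,0],[0.0876,0,0,0,0],[0.0876,0,0,0,0],[0.0876,0,0,0,0],[0.0876,0,0,-0.01,0],[0.0876,0,0,-0.03,0],[0.0876,0,0,-0.06,0],[0.0876,0,0,-0.09,0],[0.0876,0,0,-0.125,0],[0.0876,0,0,-0.16,0],[0.0876,0,0,-0.19,0],[0.0876,0,0,-0.205,0],[0.0876,0,0,-0.205,0]]]'
python3 -c "
from h import *
goto(.597,.149,.245,-96.4)
cv2.imwrite('pics/s12.png',cv2.resize(grab_frame('scene')[90:290,130:350],None,fx=3,fy=3))"
```

```text
t: 17.82
eef_pos: [0.5567, -0.1692, 0.2461]
ee_rot: [-3.127, -0.0, -1.599]
force: [0.8, -0.3, -0.1]
width: 0.0879
t 17.82 shift x -0.3192 y -0.0313 z 0.0011 turn 4.79 at [ 0.5567 -0.1692  0.2461] rot [-179.17   -0.    -91.61] F [ 0.8 -0.3 -0.1] w 0.0879
```

View pics/s12.png

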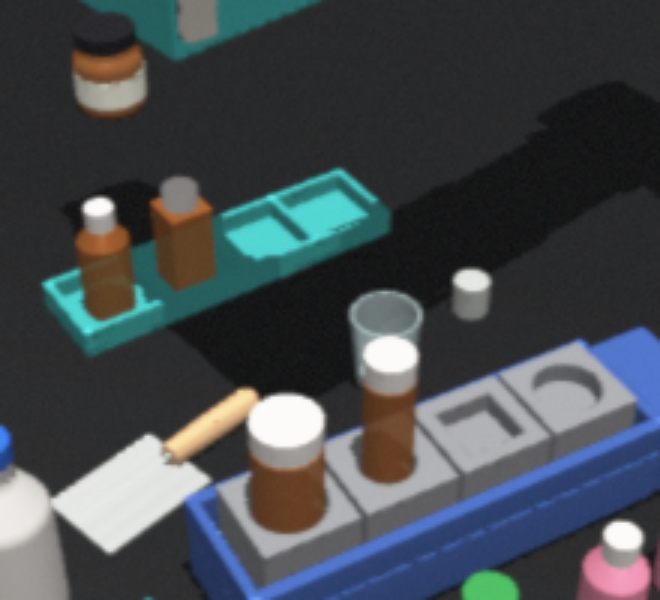

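Both placed vials stand upright in pockets 4 and 3. Now the tall vial (amber, in the third insert, crop (390,410)).

```bash
python3 -m handwheel '[[[0.0876,-0.01,-0.001,0,1],[0.0876,-0.03,-0.003,0,2],[0.0876,-0.06,-0.006,0,3],[0.0876,-0.09,-0.009,0,4],[0.0876,-0.12,-0.012,0,4.8],[0.0876,-0.15,-0.015,0,4.8],[0.0876,-0.18,-0.018,0,4.8],[0.0876,-0.21,-0.021,0,4.8],[0.0876,-0.24,-0.024,0,4.8],[0.0876,-0.27,-0.027,0,4.8],[0.0876,-0.295,-0.029,0,4.8],[0.0876,-0.312,-0.031,0,4.8],[0.0876,-0.319,-0.031,0,4.8],[0.0876,-0.319,-0.031,0,4.8],[0.0876,-0.319,-0.031,0,4.8]]]'
python3 - <<'E'
from h import *
goto(.597,.149,.117,-96.4)
im=grab_frame('wrist')
cv2.imwrite('pics/w13.png',im)
E
```

```text
t: 19.12
eef_pos: [0.5955, 0.1486, 0.2437]
ee_rot: [-3.131, 0.001, -1.683]
force: [-0.5, -0.3, -0.3]
width: 0.0876
t 19.12 shift x -0.0006 y -0.0015 z 0.1267 turn -0.02 at [0.5955 0.1486 0.2437] rot [-1.794e+02  6.000e-02 -9.642e+01] F [-0.5 -0.3 -0.3] w 0.0876
```

View pics/w13.png

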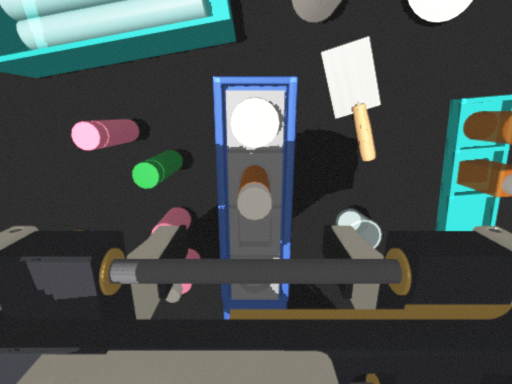

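```bash
python3 - <<'E'
from h import *
for nm,p,z in(("tall",(254.5,201),.178),("stout",(255,122.5),.158)): print(nm,wcast(p,z).round(4))
E
python3 -m handwheel '[[[0.0876,-0.001,-0.001,0.012,0],[0.0876,-0.001,-0.001,0.035,0],[0.0876,-0.001,-0.001,0.06,0],[0.0876,-0.001,-0.001,0.083,0],[0.0876,-0.001,-0.001,0.102,0],[0.0876,-0.001,-0.001,0.115,0],[0.0876,-0.001,-0.001,0.123,0],[0.0876,-0.001,-0.001,0.126,0],[0.0876,-0.001,-0.001,0.126,0],[0.0876,-0.001,-0.001,0.126,0]]]'
python3 -c "
from h import *
goto(.597,.149,.117,-96.4)
cv2.imwrite('pics/w14.png',grab_frame('wrist'))"
```

```text
tall [0.6001 0.1476 0.178 ]
stout [0.6658 0.1398 0.158 ]
t: 20.0
eef_pos: [0.5985, 0.1488, 0.1186]
ee_rot: [-3.13, 0.002, -1.684]
force: [0.3, 0.2, 0.1]
width: 0.0874
t 20.00 shift x -0.0000 y 0.0015 z 0.0016 turn -0.07 at [0.5985 0.1488 0.1186] rot [-1.7934e+02  9.0000e-02 -9.6470e+01] F [0.3 0.2 0.1] w 0.0874
```

View pics/w14.png

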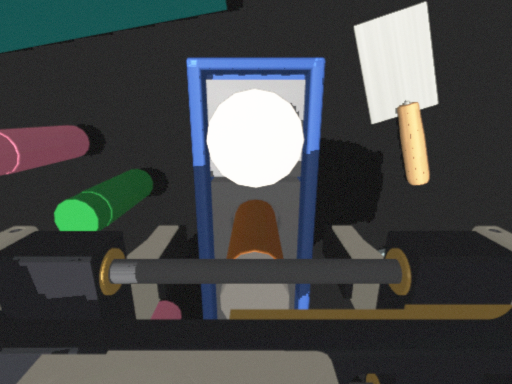

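The tall vial is centred between the fingers (column 256). I close and lift.

```bash
python3 -m handwheel '[[[0.02,0,0,0,0],[0.02,0,0,0,0],[0.02,0,0,0,0],[0.02,0,0,0,0],[0.02,0,0,0,0],[0.02,0,0,0,0],[0.02,0,0,0,0],[0.02,0,0,0,0],[0.02,0,0,0,0],[0.02,0,0,0,0]]]' 20
python3 -m handwheel '[[[0.02,0,0,-0.004,0],[0.02,0,0,-0.012,0],[0.02,0,0,-0.025,0],[0.02,0,0,-0.045,0],[0.02,0,0,-0.07,0],[0.02,0,0,-0.095,0],[0.02,0,0,-0.118,0],[0.02,0,0,-0.13,0],[0.02,0,0,-0.13,0],[0.02,0,0,-0.13,0]]]'
python3 - <<'E'
from h import *
goto(.487,-.1675,.245,-91.7)
cv2.imwrite("pics/s15.png",cv2.resize(grab_frame("side")[70:310,120:370],None,fx=3,fy=2.5))
E
```

```text
t: 20.88
eef_pos: [0.5986, 0.149, 0.1189]
ee_rot: [-3.13, 0.002, -1.684]
force: [0.5, -0.4, -0.7]
width: 0.0318
t: 21.72
eef_pos: [0.5971, 0.1491, 0.2499]
ee_rot: [-3.128, 0.003, -1.684]
force: [-0.4, -0.5, -1.1]
width: 0.0311
t 21.72 shift x 0.3270 y 0.0738 z 0.0049 turn -4.77 at [0.5971 0.1491 0.2499] rot [-179.23    0.19  -96.47] F [-0.4 -0.5 -1.1] w 0.0311
```

View pics/s15.png

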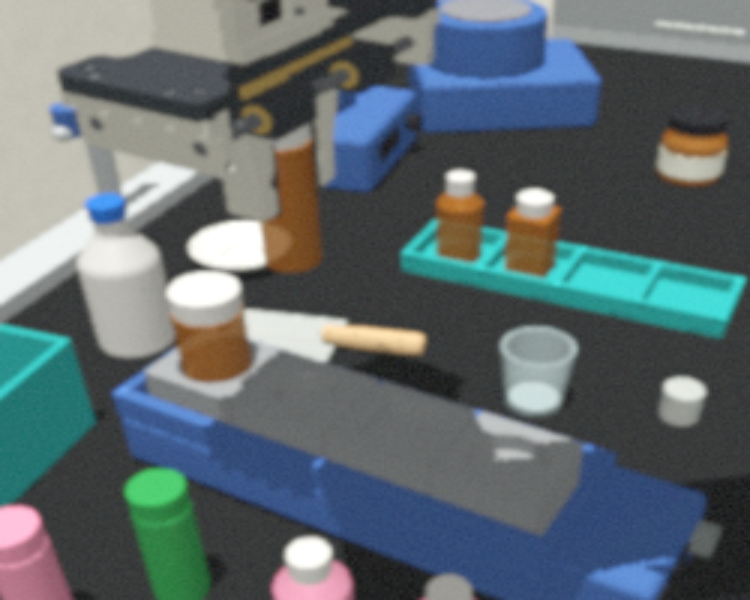

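Tall vial held at about 31.5 mm. I carry it to the second-nearest pocket (0.487,−0.1675) and check its tilt there.

```bash
python3 -m handwheel '[[[0.02,0.005,0.001,0,-0.5],[0.02,0.017,0.004,0,-1],[0.02,0.035,0.008,0,-1.5],[0.02,0.058,0.013,0,-2],[0.02,0.083,0.019,0,-2.5],[0.02,0.109,0.025,0,-3],[0.02,0.135,0.031,0,-3.5],[0.02,0.161,0.037,0,-4],[0.02,0.187,0.042,0,-4.8],[0.02,0.213,0.048,0,-4.8],[0.02,0.239,0.054,0,-4.8],[0.02,0.265,0.06,0,-4.8],[0.02,0.29,0.066,0,-4.8],[0.02,0.309,0.07,0,-4.8],[0.02,0.321,0.073,0,-4.8],[0.02,0.327,0.074,0,-4.8],[0.02,0.327,0.074,0,-4.8],[0.02,0.327,0.074,0,-4.8]]]'
python3 - <<'E'
from h import *
goto(.487,-.1675,.0505,-91.7)
cv2.imwrite("pics/w16.png",grab_frame("wrist"))
cv2.imwrite("pics/s16.png",cv2.resize(grab_frame("side")[30:230,230:430],None,fx=3,fy=3))
cv2.imwrite("pics/c16.png",cv2.resize(grab_frame("scene")[20:220,130:330],None,fx=3,fy=3))
E
```

```text
t: 23.27
eef_pos: [0.4862, -0.1676, 0.2469]
ee_rot: [-3.13, 0.001, -1.601]
force: [0.0, 0.2, -1.1]
width: 0.0311
t 23.27 shift x -0.0001 y -0.0008 z 0.1964 turn -0.00 at [ 0.4862 -0.1676  0.2469] rot [-1.7934e+02  7.0000e-02 -9.1700e+01] F [ 0.   0.2 -1.1] w 0.0311
```

View pics/w16.png

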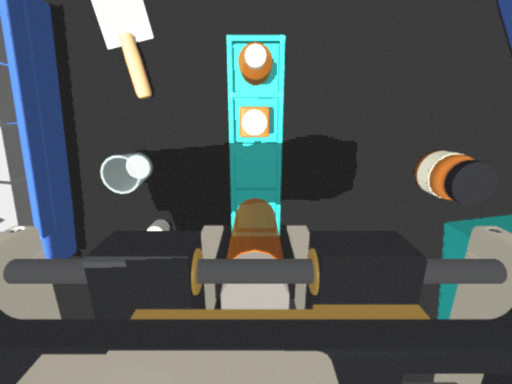

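View pics/s16.png

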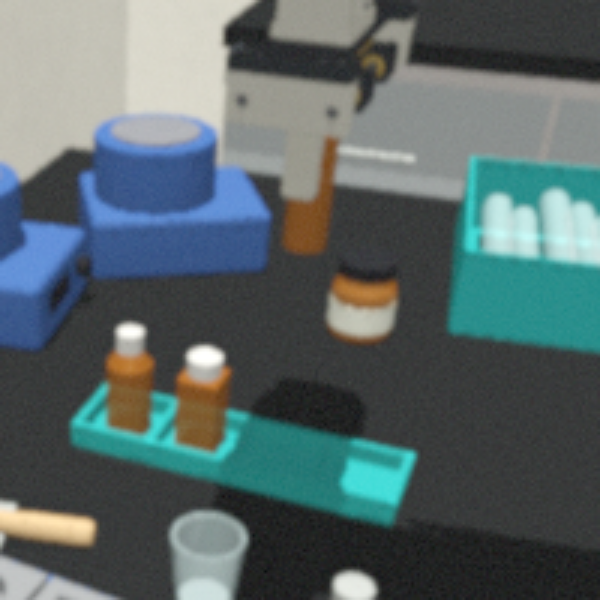

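View pics/c16.png

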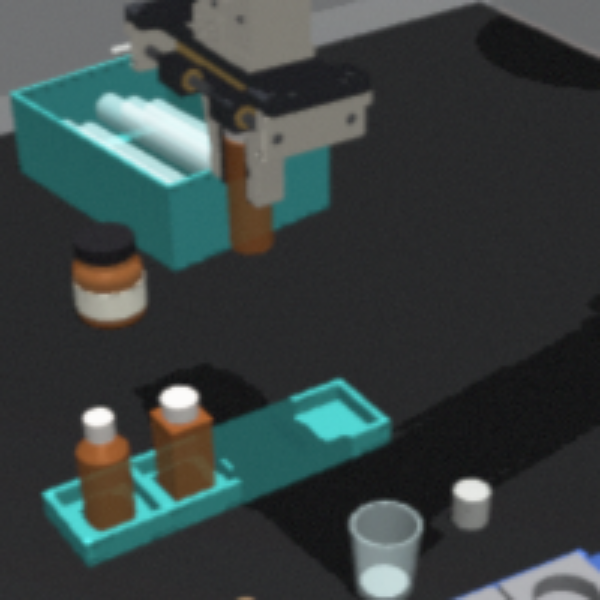

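The tall vial hangs upright over pocket 2; the wrist view has the vial at column 256 and the pocket centred on 256. The square and necked vials stand untouched. I go down.

```bash
python3 -m handwheel '[[[0.02,0,0,0.005,0],[0.02,0,0,0.018,0],[0.02,0,0,0.038,0],[0.02,0,0,0.062,0],[0.02,0,0,0.088,0],[0.02,0,0,0.114,0],[0.02,0,0,0.138,0],[0.02,0,0,0.158,0],[0.02,0,0,0.174,0],[0.02,0,0,0.184,0],[0.02,0,0,0.188,0],[0.02,0,0,0.188,0],[0.02,0,0,0.188,0]]]'
python3 -c "
from h import *
goto(.487,-.1675,.0505,-91.7)
cv2.imwrite('pics/s17.png',cv2.resize(grab_frame('side')[90:230,230:410],None,fx=4,fy=4))"
```

```text
t: 24.5
eef_pos: [0.4893, -0.1666, 0.0595]
ee_rot: [-3.129, 0.001, -1.598]
force: [-0.6, 0.4, -0.6]
width: 0.0315
t 24.50 shift x 0.0010 y 0.0023 z 0.0090 turn 0.12 at [ 0.4893 -0.1666  0.0595] rot [-1.793e+02  6.000e-02 -9.158e+01] F [-0.6  0.4 -0.6] w 0.0315
```

View pics/s17.png

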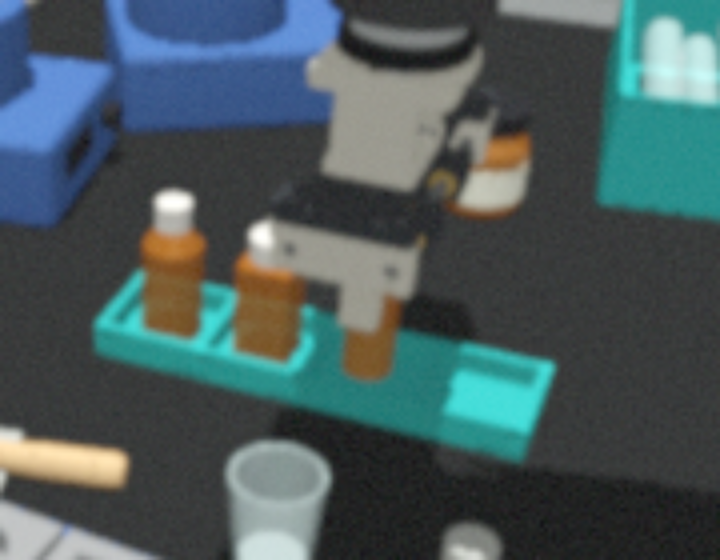

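```bash
python3 -m handwheel '[[[0.02,0,0.002,0.002,0],[0.02,0,0.002,0.004,0],[0.02,0,0.002,0.0055,0],[0.02,0,0.002,0.007,0],[0.02,0,0.002,0.008,0],[0.02,0,0.002,0.008,0],[0.02,0,0.002,0.008,0]]]'
python3 -m handwheel '[[[0.02,0,0,0.0005,0],[0.02,0,0,0.001,0],[0.02,0,0,0.001,0]]]'
```

```text
t: 25.13
eef_pos: [0.4876, -0.1666, 0.0518]
ee_rot: [-3.129, 0.001, -1.599]
force: [-0.8, -0.2, -1.1]
width: 0.0315
t: 25.38
eef_pos: [0.4878, -0.1666, 0.0509]
ee_rot: [-3.129, 0.001, -1.598]
force: [0.5, 0.3, 0.1]
width: 0.0316
```

```bash
python3 -m handwheel '[[[0.02,0,0,0.0005,0],[0.02,0,0,0.001,0],[0.02,0,0,0.001,0]]]'
```

```text
t: 25.63
eef_pos: [0.4881, -0.1667, 0.0508]
ee_rot: [-3.128, 0.001, -1.598]
force: [-3.4, 0.4, 9.3]
width: 0.0313
```

Seated, with 9 N upward. I release and lift.

```bash
python3 -m handwheel '[[[0.034,0,0,-0.0005,0],[0.038,0,0,-0.0005,0],[0.05,0,0,0,0],[0.07,0,0,0,0],[0.0876,0,0,0,0],[0.0876,0,0,0,0],[0.0876,0,0,0,0],[0.0876,0,0,0,0],[0.0876,0,0,-0.01,0],[0.0876,0,0,-0.03,0],[0.0876,0,0,-0.06,0],[0.0876,0,0,-0.09,0],[0.0876,0,0,-0.12,0],[0.0876,0,0,-0.15,0],[0.0876,0,0,-0.175,0],[0.0876,0,0,-0.19,0],[0.0876,0,0,-0.19,0]]]'
python3 -c "
from h import *
goto(.665,.141,.240,-96.4)
cv2.imwrite('pics/s18.png',cv2.resize(grab_frame('scene')[90:290,130:350],None,fx=3,fy=3))"
```

```text
t: 27.05
eef_pos: [0.4871, -0.1672, 0.2457]
ee_rot: [-3.121, 0.0, -1.598]
force: [-0.9, -1.5, -0.2]
width: 0.0878
t 27.05 shift x -0.3128 y -0.1696 z 0.0057 turn 4.86 at [ 0.4871 -0.1672  0.2457] rot [-1.7881e+02  1.0000e-02 -9.1540e+01] F [-0.9 -1.5 -0.2] w 0.0878
```

View pics/s18.png

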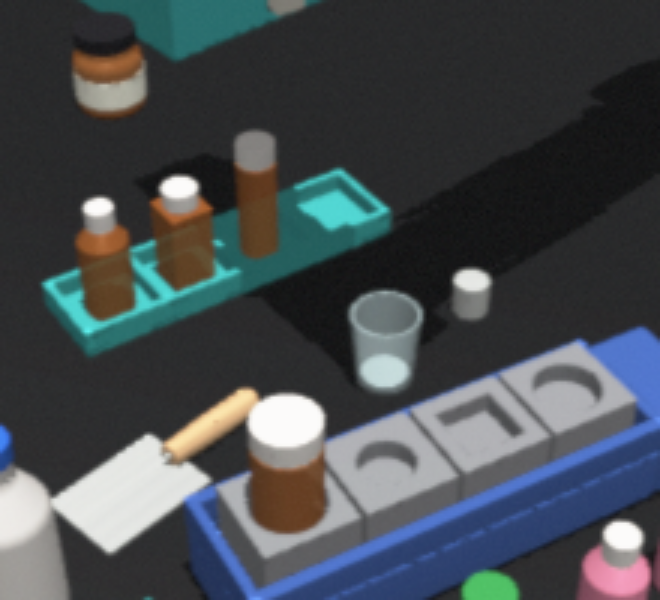

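Three vials stand in their pockets. The tool has picked up a 1.2° tilt, so I do the shift computation with the full rotation from here on. Last is the stout vial.

```bash
cat >> h.py <<'E'
def goto(x,y,z,yawdeg):
    s=arm.get_state(); T=Rt(s['eef_pos'],s['ee_rot']); d=T[:3,:3].T@(np.array([x,y,z])-s['eef_pos'])
    t=-((yawdeg-np.degrees(s['ee_rot'][2])+180)%360-180)
    print("t %.2f shift"%s['t'],d.round(4),"turn %.2f"%t,"at",s['eef_pos'].round(4),"rot",np.degrees(s['ee_rot']).round(2),"F",s['force'].round(1),"w %.4f"%s['width'])
E
python3 -c "
from h import *
goto(.665,.141,.240,-96.4)"
```

```text
t 27.10 shift [-0.3125 -0.1703  0.0068] turn 4.85 at [ 0.4862 -0.1668  0.2434] rot [-1.7896e+02  5.0000e-02 -9.1550e+01] F [-1.2  0.7 -0.9] w 0.0876
```

```bash
python3 -m handwheel '[[[0.0876,-0.01,-0.005,0,1],[0.0876,-0.03,-0.016,0.001,2],[0.0876,-0.058,-0.031,0.001,3],[0.0876,-0.086,-0.047,0.002,4],[0.0876,-0.114,-0.062,0.003,4.8],[0.0876,-0.142,-0.077,0.003,4.8],[0.0876,-0.17,-0.093,0.004,4.8],[0.0876,-0.198,-0.108,0.004,4.8],[0.0876,-0.226,-0.123,0.005,4.8],[0.0876,-0.254,-0.138,0.006,4.8],[0.0876,-0.282,-0.153,0.006,4.8],[0.0876,-0.303,-0.165,0.007,4.8],[0.0876,-0.312,-0.17,0.007,4.8],[0.0876,-0.312,-0.17,0.007,4.8],[0.0876,-0.312,-0.17,0.007,4.8]]]'
python3 - <<'E'
from h import *
goto(.665,.141,.100,-96.4)
cv2.imwrite('pics/w19.png',grab_frame('wrist'))
E
```

```text
t: 28.35
eef_pos: [0.6641, 0.1404, 0.2386]
ee_rot: [-3.126, 0.001, -1.681]
force: [0.4, -0.2, -0.0]
width: 0.0874
t 28.35 shift [-0.0005  0.0014  0.1386] turn 0.08 at [0.6641 0.1404 0.2386] rot [-1.7908e+02  7.0000e-02 -9.6320e+01] F [ 0.4 -0.2 -0. ] w 0.0874
```

View pics/w19.png

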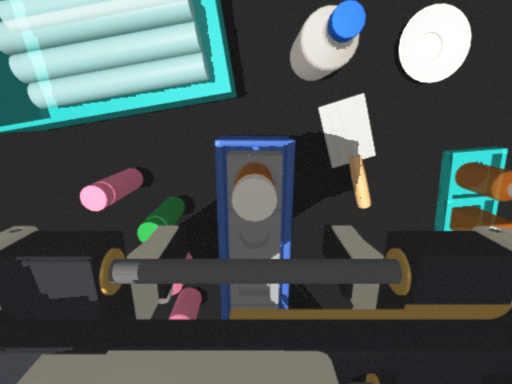

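```bash
python3 - <<'E'
from h import *
for p in((254,198),): print(wcast(p,.158).round(4))
E
python3 -m handwheel '[[[0.0876,-0.001,0.001,0.012,0],[0.0876,-0.001,0.001,0.035,0],[0.0876,-0.001,0.001,0.06,0],[0.0876,-0.001,0.001,0.085,0],[0.0876,-0.001,0.001,0.107,0],[0.0876,-0.001,0.001,0.123,0],[0.0876,-0.001,0.001,0.133,0],[0.0876,-0.001,0.001,0.138,0],[0.0876,-0.001,0.001,0.138,0],[0.0876,-0.001,0.001,0.138,0]]]'
python3 -c "
from h import *
goto(.665,.141,.100,-96.4)
cv2.imwrite('pics/w20.png',grab_frame('wrist'))"
```

```text
[0.6671 0.1399 0.158 ]
t: 29.23
eef_pos: [0.6658, 0.1407, 0.1019]
ee_rot: [-3.124, 0.002, -1.682]
force: [0.1, -0.6, 0.8]
width: 0.0876
t 29.23 shift [-0.0002  0.0009  0.0019] turn 0.03 at [0.6658 0.1407 0.1019] rot [-1.7899e+02  1.1000e-01 -9.6370e+01] F [ 0.1 -0.6  0.8] w 0.0876
```

View pics/w20.png

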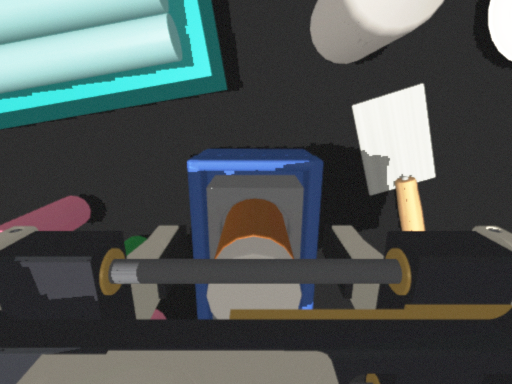

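Stout vial between the fingers (column 255). I close and lift.

```bash
python3 -m handwheel '[[[0.033,0,0,0,0],[0.033,0,0,0,0],[0.033,0,0,0,0],[0.033,0,0,0,0],[0.033,0,0,0,0],[0.033,0,0,0,0],[0.033,0,0,0,0],[0.033,0,0,0,0],[0.033,0,0,0,0]]]' 20
python3 -m handwheel '[[[0.033,0,0,-0.004,0],[0.033,0,0,-0.012,0],[0.033,0,0,-0.025,0],[0.033,0,0,-0.045,0],[0.033,0,0,-0.07,0],[0.033,0,0,-0.095,0],[0.033,0,0,-0.12,0],[0.033,0,0,-0.135,0],[0.033,0,0,-0.14,0],[0.033,0,0,-0.14,0]]]'
python3 - <<'E'
from h import *
goto(.419,-.1655,.245,-91.7)
cv2.imwrite("pics/s21.png",cv2.resize(grab_frame("side")[50:290,100:400],None,fx=2.5,fy=2.5))
E
```

```text
t: 30.03
eef_pos: [0.6661, 0.141, 0.1023]
ee_rot: [-3.123, 0.002, -1.682]
force: [0.2, 1.0, -0.8]
width: 0.0437
t: 30.87
eef_pos: [0.6641, 0.1412, 0.2443]
ee_rot: [-3.121, 0.004, -1.682]
force: [0.7, 0.5, -1.9]
width: 0.044
t 30.87 shift [ 0.3319  0.2095 -0.0064] turn -4.65 at [0.6641 0.1412 0.2443] rot [-178.8     0.23  -96.35] F [ 0.7  0.5 -1.9] w 0.0440
```

View pics/s21.png

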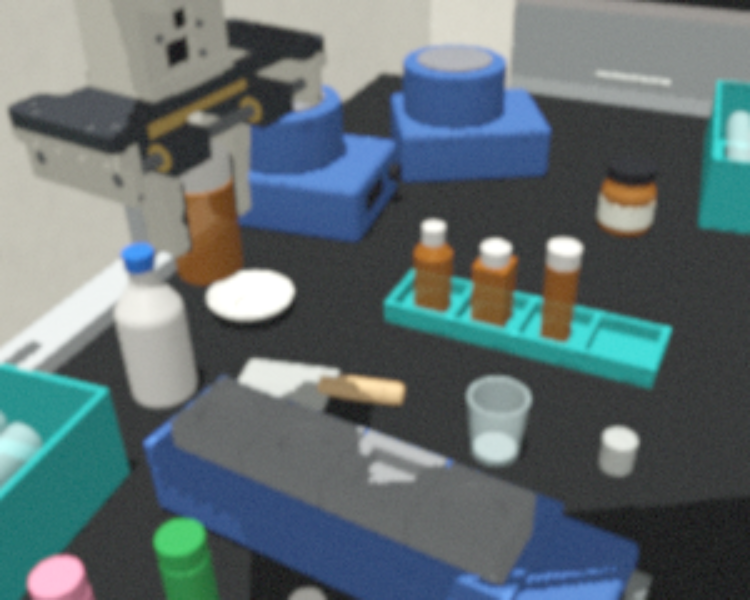

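Held at 44 mm; the other three still stand. I carry it to the nearest pocket (0.419,−0.1655).

```bash
python3 -m handwheel '[[[0.033,0.005,0.003,0,-0.5],[0.033,0.016,0.01,0,-1],[0.033,0.033,0.021,-0.001,-1.5],[0.033,0.055,0.035,-0.001,-2],[0.033,0.079,0.05,-0.002,-2.5],[0.033,0.103,0.065,-0.002,-3],[0.033,0.127,0.08,-0.002,-3.5],[0.033,0.151,0.095,-0.003,-4],[0.033,0.175,0.11,-0.003,-4.6],[0.033,0.199,0.126,-0.004,-4.6],[0.033,0.223,0.141,-0.004,-4.6],[0.033,0.247,0.156,-0.005,-4.6],[0.033,0.271,0.171,-0.005,-4.6],[0.033,0.293,0.185,-0.006,-4.6],[0.033,0.311,0.196,-0.006,-4.6],[0.033,0.324,0.204,-0.006,-4.6],[0.033,0.331,0.209,-0.006,-4.6],[0.033,0.331,0.209,-0.006,-4.6],[0.033,0.331,0.209,-0.006,-4.6]]]'
python3 - <<'E'
from h import *
goto(.419,-.1655,.0345,-91.7)
cv2.imwrite("pics/w22.png",grab_frame("wrist"))
cv2.imwrite("pics/c22.png",cv2.resize(grab_frame("scene")[20:220,130:330],None,fx=3,fy=3))
E
```

```text
t: 32.5
eef_pos: [0.4183, -0.165, 0.2432]
ee_rot: [-3.123, 0.002, -1.602]
force: [-0.5, 1.5, -0.4]
width: 0.0434
t 32.50 shift [0.0008 0.0031 0.2087] turn -0.11 at [ 0.4183 -0.165   0.2432] rot [-1.7894e+02  9.0000e-02 -9.1810e+01] F [-0.5  1.5 -0.4] w 0.0434
```

View pics/w22.png

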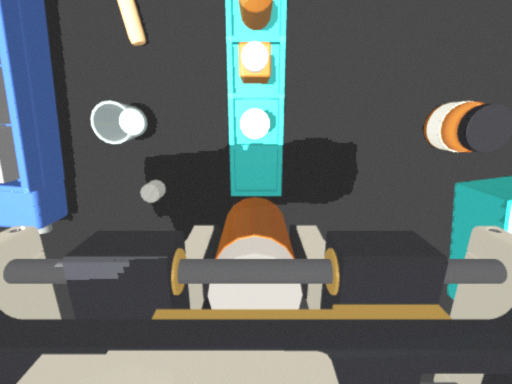

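View pics/c22.png

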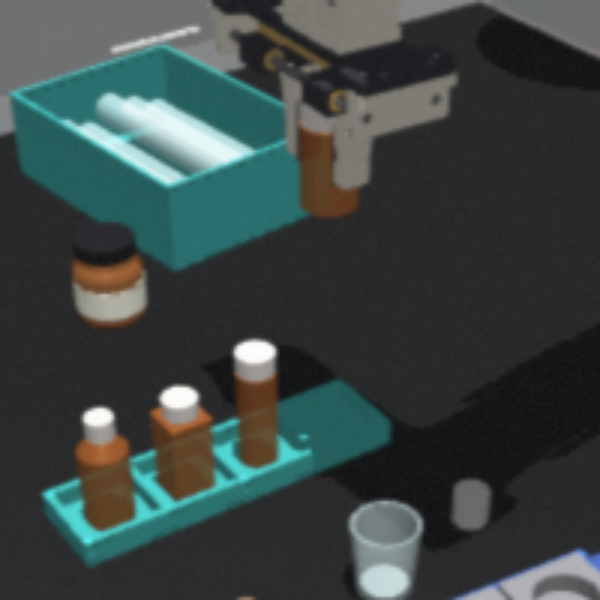

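```bash
python3 - <<'E'
from h import *
print(wcast((232,194),.022).round(4),wcast((281,194),.022).round(4))
u=np.array([.9996,-.0297]); print("pred near end",np.array([.521,-.1685])-u*.139)
E
python3 -m handwheel '[[[0.033,0.001,0.003,0.005,0],[0.033,0.001,0.003,0.018,0],[0.033,0.001,0.003,0.038,0],[0.033,0.001,0.003,0.062,0],[0.033,0.001,0.003,0.088,0],[0.033,0.001,0.003,0.112,0],[0.033,0.001,0.003,0.135,0],[0.033,0.001,0.003,0.155,0],[0.033,0.001,0.003,0.165,0],[0.033,0.001,0.003,0.17,0],[0.033,0.001,0.003,0.17,0],[0.033,0.001,0.003,0.17,0]]]'
python3 -c "
from h import *
goto(.419,-.1655,.0345,-91.7)
cv2.imwrite('pics/s23.png',cv2.resize(grab_frame('side')[90:230,230:410],None,fx=4,fy=4))
cv2.imwrite('pics/w23.png',grab_frame('wrist'))"
```

```text
[ 0.386  -0.1301  0.022 ] [ 0.3839 -0.2022  0.022 ]
pred near end [ 0.3820556 -0.1643717]
t: 33.6
eef_pos: [0.4194, -0.165, 0.0734]
ee_rot: [-3.123, 0.001, -1.601]
force: [0.5, -1.3, -0.5]
width: 0.0439
t 33.60 shift [0.0006 0.0011 0.0389] turn -0.00 at [ 0.4194 -0.165   0.0734] rot [-1.7895e+02  8.0000e-02 -9.1700e+01] F [ 0.5 -1.3 -0.5] w 0.0439
```

View pics/s23.png

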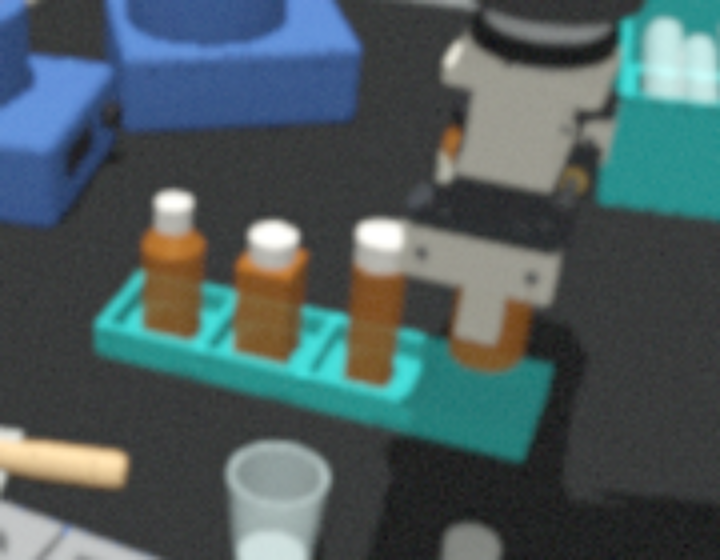

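View pics/w23.png

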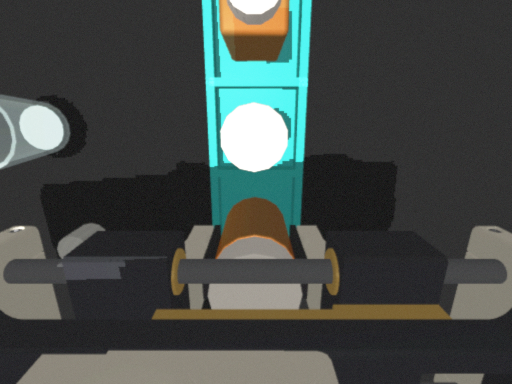

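Vial over pocket 1. The wrist cast puts the pocket centre at (0.422,−0.167), within 3 mm of plan, and the tall neighbour clears the gripper body by about 13 mm. I continue down.

```bash
python3 -m handwheel '[[[0.033,0.001,0,0.004,0],[0.033,0.001,0,0.01,0],[0.033,0.001,0,0.017,0],[0.033,0.001,0,0.023,0],[0.033,0.001,0,0.028,0],[0.033,0.001,0,0.031,0],[0.033,0.001,0,0.031,0],[0.033,0.001,0,0.031,0]]]'
python3 -m handwheel '[[[0.033,0,0,0.002,0],[0.033,0,0,0.004,0],[0.033,0,0,0.005,0],[0.033,0,0,0.006,0],[0.033,0,0,0.006,0]]]'
```

```text
t: 34.37
eef_pos: [0.4203, -0.1661, 0.0428]
ee_rot: [-3.122, 0.001, -1.601]
force: [0.4, 0.5, -1.7]
width: 0.0441
t: 34.78
eef_pos: [0.4204, -0.1661, 0.0367]
ee_rot: [-3.122, 0.001, -1.601]
force: [0.8, -0.7, -0.5]
width: 0.0439
```

```bash
python3 -m handwheel '[[[0.033,0,0,0.0005,0],[0.033,0,0,0.001,0],[0.033,0,0,0.001,0]]]'
python3 -m handwheel '[[[0.033,0,0,0.0005,0],[0.033,0,0,0.001,0],[0.033,0,0,0.001,0]]]'
```

```text
t: 35.03
eef_pos: [0.4204, -0.1661, 0.0356]
ee_rot: [-3.123, 0.001, -1.601]
force: [-0.3, -0.2, -0.3]
width: 0.0435
t: 35.28
eef_pos: [0.4203, -0.1661, 0.0346]
ee_rot: [-3.123, 0.001, -1.601]
force: [0.1, 0.7, -1.8]
width: 0.044
```

```bash
python3 -m handwheel '[[[0.033,0,0,0.0005,0],[0.033,0,0,0.001,0],[0.033,0,0,0.001,0]]]'
```

```text
t: 35.53
eef_pos: [0.4205, -0.1661, 0.0341]
ee_rot: [-3.122, 0.001, -1.6]
force: [-2.0, 1.2, 8.9]
width: 0.0438
```

Seated, with 9 N upward. I release and lift.

```bash
python3 -m handwheel '[[[0.046,0,0,-0.0005,0],[0.05,0,0,-0.0005,0],[0.06,0,0,0,0],[0.075,0,0,0,0],[0.0876,0,0,0,0],[0.0876,0,0,0,0],[0.0876,0,0,0,0],[0.0876,0,0,0,0],[0.0876,0,0,-0.01,0],[0.0876,0,0,-0.03,0],[0.0876,0,0,-0.06,0],[0.0876,0,0,-0.09,0],[0.0876,0,0,-0.12,0],[0.0876,0,0,-0.15,0],[0.0876,0,0,-0.18,0],[0.0876,0,0,-0.2,0],[0.0876,0,0,-0.2,0],[0.0876,0,0,-0.2,0]]]'
python3 -c "
from h import *
goto(.665,.141,.240,-96.4)
cv2.imwrite('pics/c24.png',cv2.resize(grab_frame('scene')[90:290,130:350],None,fx=3,fy=3))
cv2.imwrite('pics/s24.png',cv2.resize(grab_frame('side')[90:230,230:410],None,fx=4,fy=4))
cv2.imwrite('pics/w24.png',grab_frame('wrist'))"
```

```text
t: 37.03
eef_pos: [0.4172, -0.1662, 0.2352]
ee_rot: [-3.119, 0.002, -1.6]
force: [-0.6, -0.5, -0.6]
width: 0.0876
t 37.03 shift [-0.3144 -0.2386  0.001 ] turn 4.70 at [ 0.4172 -0.1662  0.2352] rot [-1.7873e+02  1.0000e-01 -9.1700e+01] F [-0.6 -0.5 -0.6] w 0.0876
```

View pics/c24.png

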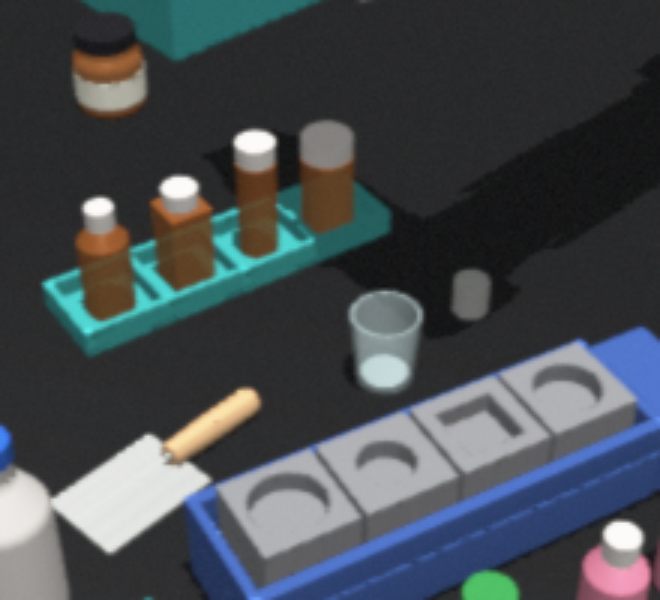

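View pics/s24.png

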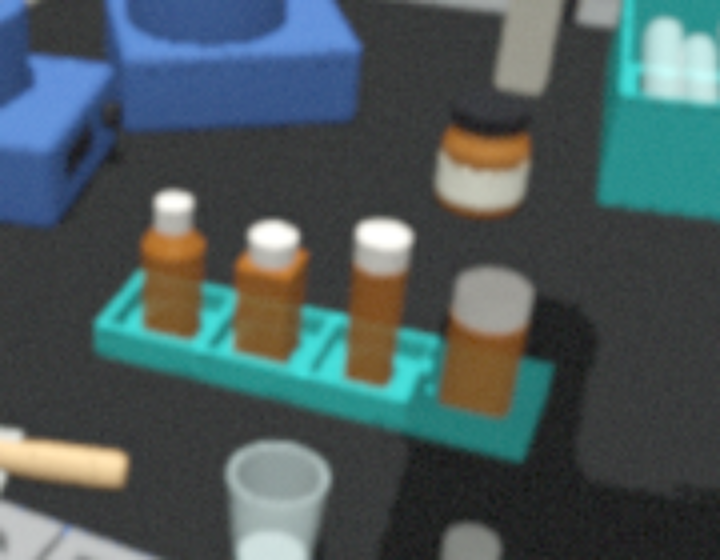

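View pics/w24.png

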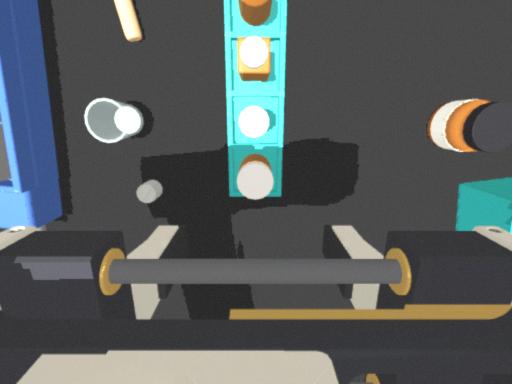

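All four vials stand in the rack, far to near: necked, square, tall, stout. A quick numeric check of where the cap tops should be if each stands on its floor, then I hand in.

Run:
```python
from h import *
d={"necked":((99,208),(175,198),.102,.102),"square":((180,188),(274,236),.094,.034),"tall":((255,145),(384,234),.110,-.034),"stout":((327,141),(493,289),.090,-.102)}
for k,(a,b,z,o) in d.items():
    A=(np.array(a)+.5)/3-.5+(130,90); B=(np.array(b)+.5)/4-.5+(230,90)
    M=np.zeros((3,3));v=np.zeros(3)
    for p,n in((A,"scene"),(B,"side")):
        q,w=ray(p,n);w=w/np.linalg.norm(w);P=np.eye(3)-np.outer(w,w);M+=P;v+=P@q
    print(k,"scene",onz(A,"scene",z).round(4)[:2],"side",onz(B,"side",z).round(4)[:2],"2-view",np.linalg.solve(M,v).round(4),"want",np.round([.521+.9996*o,-.1685-.0297*o,z],4))
print(arm.get_state()['t']); print(arm.job_done())
```

```text
necked scene [ 0.6226 -0.1669] side [ 0.6192 -0.1732] 2-view [ 0.6199 -0.173   0.0998] want [ 0.623  -0.1715  0.102 ]
square scene [ 0.5561 -0.1642] side [ 0.5514 -0.1646] 2-view [ 0.5531 -0.1699  0.0902] want [ 0.555  -0.1695  0.094 ]
tall scene [ 0.4909 -0.1597] side [ 0.4849 -0.1639] 2-view [ 0.4861 -0.1676  0.1059] want [ 0.487  -0.1675  0.11  ]
stout scene [ 0.4254 -0.1568] side [ 0.4178 -0.1604] 2-view [ 0.4189 -0.1663  0.0845] want [ 0.419  -0.1655  0.09  ]
37.1833
the job is handed in; nothing more can be done
None
```

I moved the four amber vials one at a time from the heater to the rack and handed the job in at 37 s. The order is reversed as asked, from the farthest pocket to the nearest: necked, square, tall, stout. Each vial was lowered until it pressed on its pocket floor with about 7 to 9 N, then released.

**Last checks:** the final pictures from all three cameras show every vial upright in its own pocket, with the heater empty and the gripper clear. Two-view cap positions agree with the pocket centres to about 3 mm.

**What disagreed:**
- **Cap heights:** these read 2 to 5.5 mm below the value expected for a vial on its floor. The same two-view method read 3 to 4 mm low on the vials before anything moved, so I put it down to calibration.
- **Single-view checks:** one camera alone put the caps up to about 11 mm off sideways.
- **Tool tilt:** the tool picked up about 1.2° of tilt along the way, which did no visible harm.

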